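Tighten the loose tie nut of the bird shelf

TASK

Seen from the robot, the nut recessed in the near left corner of the black shelf unit's top tray has worked loose. Take the orange-gripped hex key from its wooden block, feel for the hex socket down in the hole and tighten the nut clockwise until it stops, then put the key back upright in its block and leave the bird's things on the shelf as they are.

Things in the scene. Friction and masses are not known exactly. Their poses are not given: they have to be found in the camera images.
- shelf_unit: Black steel shelf unit, three trays, 360 mm deep (x) by 500 mm wide (y), fixed. Origin: centre of the top tray's deck, on its upper face; x away from the robot, z up. 50 mm square corner nodes at (+-155, +-225) mm and the tray's lips stand 8 mm above the deck. Each node has an upright 24 mm hole with a steel tie nut down inside; only the near left one (-155, +225) is loose.
- nut_socket (a point): Centre of the loose nut's top face, the mouth of its hex socket, 10 to 11 mm below the top of the corner node; turns with the nut. z up, along its upright axis; x points to a corner of the hex. Nut 23 mm across; socket 14.8 mm across flats, 18 mm deep, its top 4 mm flared by 2 mm a side. The key fits in six ways, 60 degrees apart, with some 6 degrees of play either way.
- tie_nut (a joint): Turn of the loose nut in rad, growing clockwise seen from above (tightening); fully home against its stop at 4.8, where the yellow paint stroke on the nut meets the one on the corner node. Starts between 0.6 and 1.8; an even drag of about 0.08 N m; stays where it is left; sinks 1.5 mm a turn.
- key: Hex key, 110 mm tall, 0.1 to 0.19 kg: steel hex blade 14 mm across flats, 16.2 mm across corners, 64 mm long, its last 2 mm 1 mm slimmer a side; in line above it an orange square grip, 26 x 26 mm, 46 mm tall, centred 87 mm above the origin. Origin: centre of the blade's lower end; z up; x, y square to the grip's faces; x points to a corner of the hex. Let go in the nut's socket it stays standing, leaning 4 degrees at most.
- key_tip (a point): Centre of the blade's lower end (the key's origin).
- key_block: Light wooden block 70 x 70 mm, 45 mm tall, fixed to the top tray's deck, with a round upright hole 20 mm across and 36 mm deep in the middle of its top, where the key stands at the start. Origin: centre of its underside; z up.
- key_block_floor (a point): Centre of the floor of the block's hole, 9 mm above the deck, 36 mm below the block's top.
- bell: Stainless bell standing on its mouth, 48 mm across and 48 mm tall; origin at the centre of its underside. Bystander.
- foot_toy: Lime acrylic three-armed foot toy lying flat, about 98 mm across and 20 mm tall; origin at the centre of its underside. Bystander.
- treat_box: Clear treat box with shut lid, 94 x 134 mm, 64 mm tall; origin at the centre of its underside. Bystander.
- bead_ring: Violet ring of beads lying flat, 82 mm across and 18 mm tall; origin at its centre, underside. Bystander.

How it is judged:
On the way, in this order (a step that is already met when the one before it is completed fails the run):
1. the key's tip is found home in the nut's hex socket: at least 10 mm deep, on its axis and upright (z of key_tip in the frame of nut_socket below -0.01 m and horizontal distance between key_tip and nut_socket below 0.004 m and angle between the z axis of key and the z axis of nut_socket, either way round below 0.15 rad), for 0.1 s.
2. the nut is turned home with the key in its socket (value of joint tie_nut above 4.68 rad and z of key_tip in the frame of nut_socket below -0.008 m and horizontal distance between key_tip and nut_socket below 0.005 m), for 0.1 s.
At the end, for the whole second after the job is handed in: The loose nut is home (joint at 4.66 rad or more of 4.8), and the key stands at rest in its block, let go: tip on the floor of the hole (within 6 mm in height and 6 mm sideways), leaning less than 0.2 rad (value of joint tie_nut above 4.66 rad and horizontal distance between key_tip and key_block_floor below 0.006 m and z of key_tip in the frame of key_block_floor below 0.006 m and angle between key's own z axis and vertical below 0.2 rad and linear speed of key below 0.02 m/s); the robot touches nothing.
It fails at once if a bird's thing is shifted by more than 30 mm (distance of any of bell, foot_toy, treat_box, bead_ring from where it was at the start of the episode above 0.03 m).
It fails at once if the bell is tipped over (angle between bell's own z axis and vertical above 0.7 rad).
It also fails if it takes over 58 s, if anything falls off the work surface, if the arm or the gripper's body presses on something with over 40 N, if the wrist force passes 120 N, or if a joint passes its speed limit or range.

ROBOT

A 7-joint arm with a two-finger parallel gripper is mounted at the origin on the work surface. World frame = base frame: x ahead of the robot, y to its left, z up, the work surface at z = 0. Lengths are in m, angles in rad, forces in N, time in s.
With the tool pointing down it reaches from about 0.425 to 0.825 m from the base axis. Payload 3.6 kg.
Tool frame: the origin (TCP) lies on the mounting face of the last link; the fingertips stand 186 mm ahead of it and the grasp point (between the pads) lies 167 mm ahead of it (arm.grasp_offset is the distance from the TCP to the grasp point, in m); z points along the fingers, y is the line along which they close (so a half turn about z gives the same grasp; the last joint's range is limited). The gripper opens to 93 mm and grips with 3 to 60 N. Pads are 15 mm wide; open, the fingers measure 128 mm over their backs; the gripper's body (75 mm by 188 mm) begins 65 mm behind the grasp point.
Start: joints at [1.218, 0.615, -0.013, 1.423, 0.008, 1.103, -0.04], TCP at [0.208, -0.616, 0.405] pointing down, gripper open.
Joint ranges: [-3.12, 3.12], [-0.3, 2.06], [-1.34, 1.32], [0.26, 2.42], [-1.36, 4.5], [0.01, 1.98], [-2.84, 2.84]. Speed limits (rad/s): [2.79, 2.79, 3.14, 3.14, 3.14, 3.14, 3.14].

INTERFACE

Orientations are given as a unit quaternion [x, y, z, w].
In Python, from bench import arm gives the robot as it stands.
- The arm moves only by the shell command python3 -m pendant 'ROWS' [FORCE]. ROWS is JSON, a list of rows, each an object of numbers: "wx", "wy", "wz": the turn, a rotation vector about the tool's x, y, z in units of pi rad (1.0 is pi rad); "tx", "ty", "tz": the shift along the tool's x, y, z in units of 150 mm (1.0 is 150 mm); "gripper": the closure, from 0 (fully open) to 1 (shut). In form: [{"wx": .., "wy": .., "wz": .., "tx": .., "ty": .., "tz": .., "gripper": ..}, ...]. A call has exactly 8 rows; each row shifts and turns the commanded pose from where the row before left it, along the tool's axes as they then stand; what a row does not reach is not made up. A row lasts 1/10 s, in which the tool goes at most 50 mm and 8.59 degrees, less where a joint would pass 70% of its speed; a pose out of reach is approached as far as the arm can. A call with a number of a shift or a turn outside -1 to 1 is refused whole. A call with a gripper value outside its range is refused whole. The fingers move at their own pace and stop on an object; FORCE is the grip in N (left out, the last holds). Time passes only in rows, so rows that do not move let the fingers close, or fill a call up. It gives the time, the measured TCP pose, the force, the opening and the grip force at its end, in the units of the state.
- arm.get_state(): the state, without advancing time (a new reading comes with each control period).
- arm.read_camera(name): name is "scene" or "top" or "wrist"; returns a dict with "color" (384x512x3 uint8, red, green, blue), "K" (3x3 intrinsics, pixels), "R" (3x3) and "t" (3): a world point X has camera coordinates R X + t; the wrist camera has in their place "tool_from_camera" (4x4, takes a point from camera to tool coordinates, whose origin is the TCP and whose axes are the flange's). Camera axes: x right, y down, z forward; pixel columns grow to the right and rows downward; lengths in m; the calibration is good to about 2 mm. A picture is of the moment at which its call begins: read the wrist's pose just before it. There is no depth.
- arm.sign_off(): hands the job in; it is judged then, once.
Trained networks look in the newest picture that a camera, given by its name, has taken for a name from the list of things; names that differ only in an ending like _2 or _b are one class to them, and where a whole thing is asked for, a point or a joint stands for the part that bears it (a point fixed in the world has none). Each returns a list of dicts, best first, with "score" (0 to 1); they miss things now and then, are a little off and sometimes report something else, mostly with a low value. They report only what shows in the picture. A call takes as long as a camera call.
- arm.regions_of(name, camera): "region" (384x512 bool, what is visible of it) and "position" ([column, row] in pixels, amid what is visible of it).
The state is a dict: "clock": time; "joints": joint angles; "qd": joint speeds; "joint_torque": joint torques, N m; "eef_pos": TCP position; "tool_rot": TCP orientation; "wrist_force": force on the tool from outside, world axes, zero at the start; "wrist_torque": the same for the moment, N m; "grip_width": opening from 0.0 (shut) to 1.0 (fully open); "grasp_force": force on a finger pad.
Only numpy, scipy, OpenCV 4.12 (cv2) and the standard library are available. Lean on these libraries where they do the work, as an engineer would, in place of code of your own. Each camera call takes 0.05 s, during which the arm holds its last target. There are 200 camera calls.

## Working session

There is one attempt and no reset: what is moved stays moved. The work goes in short steps, Python scripts to look and compute and a shell command to move; the robot and the scene stay as the last step left them, time stands still between calls to the robot, and variables do not carry over. Pictures are saved under pics/ and viewed, at most 10 in all, crops included, and the job is handed in when it is done.

```bash
ls; mkdir -p pics; python3 - <<'E'
from bench import arm
import cv2,json,numpy as np
s=arm.get_state();print({k:np.round(v,3).tolist() for k,v in s.items()})
ims=[]
for c in ["scene","top"]:
    r=arm.read_camera(c);cv2.imwrite(f"pics/{c}0.png",r["color"][:,:,::-1])
    print(c,np.round(r["K"],1).tolist(),np.round(r["R"],3).tolist(),np.round(r["t"],3).tolist())
    for n in ["shelf_unit","key","key_block","nut_socket","bell","foot_toy","treat_box","bead_ring"]:
        for d in arm.regions_of(n,c)[:2]:
            ys,xs=np.where(d["region"]);print(c,n,round(d["score"],2),np.round(d["position"],1),xs.min(),xs.max(),ys.min(),ys.max())
    ims.append(r["color"][:,:,::-1])
a=np.vstack(ims);cv2.imwrite("pics/both.png",cv2.resize(a,(400,600)))
E
```

```text
pics
{'clock': 0.0, 'joints': [1.219, 0.616, -0.013, 1.425, 0.008, 1.103, -0.04], 'qd': [0.0, 0.001, -0.0, -0.0, -0.001, -0.0, -0.0], 'joint_torque': [-0.001, -45.894, 0.209, -16.574, -0.061, 0.02, 0.0], 'eef_pos': [0.208, -0.616, 0.404], 'tool_rot': [0.987, 0.162, -0.0, -0.001], 'wrist_force': [-0.535, -0.313, 0.015], 'wrist_torque': [0.028, 0.002, -0.003], 'grasp_force': 0.0, 'grip_width': 0.999}
scene [[487.6, 0.0, 253.1], [0.0, 487.6, 195.3], [0.0, 0.0, 1.0]] [[0.686, 0.728, -0.0], [0.449, -0.424, -0.786], [-0.572, 0.539, -0.618]] [-0.456, -0.201, 1.463]
scene shelf_unit 0.84 [277.6 282.1] 136 415 138 383
scene key 0.74 [234.8 165.4] 229 241 151 185
scene key 0.43 [344.7 197.6] 310 382 165 233
scene key_block 0.71 [238.7 192.3] 216 256 171 210
scene key_block 0.52 [230.9 165.4] 229 242 152 185
scene bell 0.64 [277.1 173.2] 270 288 162 184
scene foot_toy 0.89 [193.5 223.7] 175 215 205 236
scene foot_toy 0.65 [346.5 199.1] 310 383 165 232
scene treat_box 0.71 [349.  198.4] 310 383 165 232
scene bead_ring 0.72 [256.2 263.3] 238 279 242 273
top [[353.6, 0.0, 261.7], [0.0, 353.6, 187.4], [0.0, 0.0, 1.0]] [[-0.004, -0.999, -0.047], [-0.991, 0.01, -0.136], [0.136, 0.046, -0.99]] [0.067, 0.627, 0.727]
top shelf_unit 0.92 [269.7 169.1] 138 383 77 257
top key 0.62 [279.5 200.4] 271 288 192 209
top key_block 0.87 [280.8 212.3] 259 300 183 225
top nut_socket 0.42 [149.4 225.8] 147 155 223 232
top bell 0.6 [223.8 198.1] 211 232 188 209
top foot_toy 0.95 [340.  200.8] 325 365 184 224
top treat_box 0.73 [209.1 115.1] 174 242 83 139
top bead_ring 0.85 [314.  127.2] 307 343 105 141
```

View pics/both.png

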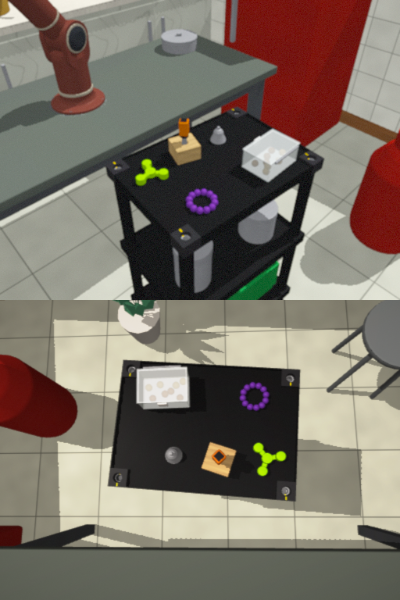

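```bash
python3 - <<'E'
import cv2
a=cv2.imread("pics/top0.png")[75:265,130:390];cv2.imwrite("pics/topz.png",cv2.resize(a,None,fx=3,fy=3,interpolation=2))
a=cv2.imread("pics/scene0.png")[130:330,130:420];cv2.imwrite("pics/scz.png",cv2.resize(a,None,fx=2.7,fy=2.7,interpolation=2))
E
```

```text
(no output)
```

View pics/topz.png

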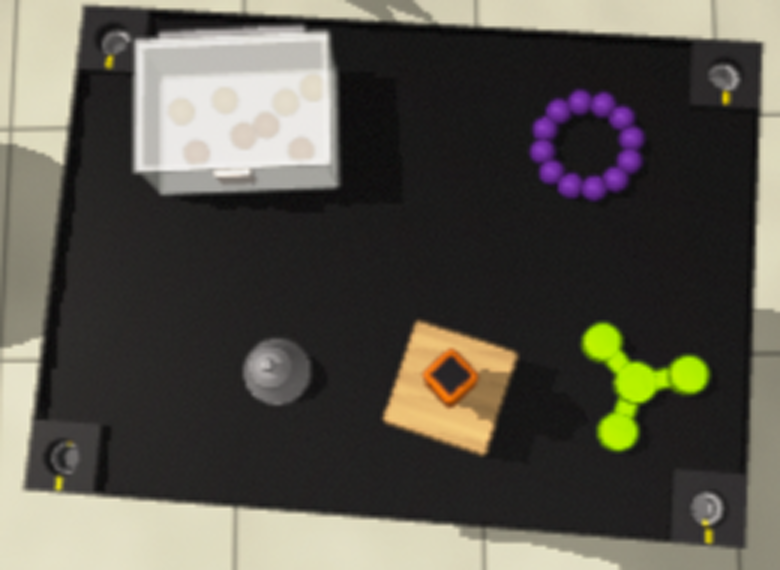

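View pics/scz.png

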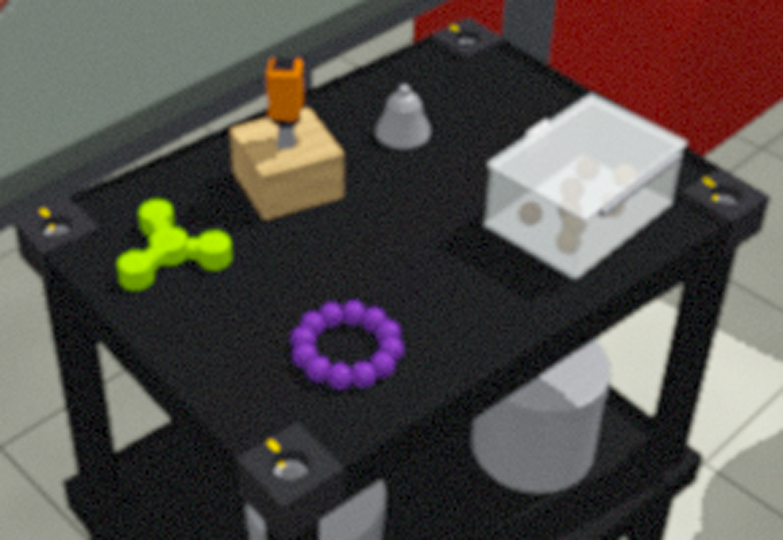

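```bash
cat > h.py <<'E'
import numpy as np, cv2
from bench import arm
from scipy.spatial.transform import Rotation as R
def ray(K,Rm,t,uv):
    d=Rm.T@np.linalg.solve(K,[uv[0],uv[1],1.]);return -Rm.T@t,d
def at_z(cam,uv,z):
    C,d=ray(cam["K"],cam["R"],cam["t"],uv);return C+d*(z-C[2])/d[2]
def wrist_cam():
    s=arm.get_state();r=arm.read_camera("wrist")
    T=np.eye(4);T[:3,:3]=R.from_quat(s["tool_rot"]).as_matrix();T[:3,3]=s["eef_pos"]
    M=np.linalg.inv(T@np.array(r["tool_from_camera"]))
    return s,dict(color=r["color"],K=np.array(r["K"]),R=M[:3,:3],t=M[:3,3])
def proj(cam,X):
    p=cam["K"]@(cam["R"]@np.array(X)+cam["t"]);return p[:2]/p[2]
def show():
    s=arm.get_state()
    Rm=R.from_quat(s["tool_rot"]).as_matrix()
    print("t",round(s["clock"],2),"tcp",np.round(s["eef_pos"],4),"grasp",np.round(s["eef_pos"]+Rm[:,2]*arm.grasp_offset,4),"yaw_x",round(np.degrees(np.arctan2(Rm[1,0],Rm[0,0])),1),"zax",np.round(Rm[:,2],3),"F",np.round(s["wrist_force"],2),"M",np.round(s["wrist_torque"],2),"grip",round(s["grip_width"],3),round(s["grasp_force"],1),"q",np.round(s["joints"],2))
    return s,Rm
E
python3 - <<'E'
from h import *
from scipy.optimize import least_squares
cams={c:arm.read_camera(c) for c in ["top","scene"]}
o={"top":lambda u:np.array(u)/3+[130,75]-1/3,"scene":lambda u:np.array(u)/2.7+[130,130]-.3}
P={"nl":(-.18,.25,.008),"fl":(.18,.25,.008),"fr":(.18,-.25,.008),"nr":(-.18,-.25,.008)}
obs=[("top","nl",(24,490)),("top","fl",(84,6)),("top","fr",(762,42)),("top","nr",(746,547)),
("scene","nr",(18,218)),("scene","nl",(465,20)),("scene","fl",(767,200)),("scene","fr",(290,503))]
def f(p):
    Rz=R.from_euler('z',p[3]).as_matrix()
    return np.concatenate([proj(cams[c],Rz@np.array(P[k])+p[:3])-o[c](u) for c,k,u in obs])
r=least_squares(f,[.7,0,.0,0],loss='soft_l1');p=r.x
print(np.round(p,4),np.round(r.fun,1))
Rz=R.from_euler('z',p[3]).as_matrix();zd=p[2]
print("nut",Rz@[-.155,.225,-.0025]+p[:3])
T=cams["top"]
c=np.array([at_z(T,o["top"](u),zd+.045) for u in [(415,321),(517,352),(486,455),(384,420)]])
print("block",c.mean(0),np.linalg.norm(c-np.roll(c,1,0),axis=1),[np.degrees(np.arctan2(*(c[i-1]-c[i])[1::-1])) for i in range(4)])
print("keytop",at_z(T,o["top"]((450,377)),zd+.119))
k=np.array([at_z(T,o["top"](u),zd+.119) for u in [(451,347),(479,374),(451,406),(423,378)]])
print([np.degrees(np.arctan2(*(k[i-1]-k[i])[1::-1])) for i in range(4)],np.linalg.norm(k-np.roll(k,1,0),axis=1))
print("keytop scene",at_z(cams["scene"],o["scene"]((286,66)),zd+.119))
print("bell",at_z(T,o["top"]((272,370)),zd+.045)-0); print("toy",at_z(T,o["top"]((636,382)),zd+.02))
print("nut px top",at_z(T,o["top"]((65,458)),zd-.0025))
show()
E
```

```text
[ 0.6781  0.0606  0.0579 -0.0795] [ 0.1  0.3 -0.4  0.2 -0.3 -0.  -0.3  0.2 -1.1  1.4  1.8 -0.9  2.1 -1.4
 -1.3  1.7]
nut [0.54149746 0.29720727 0.05544988]
block [0.586498   0.02402735 0.10294988] [0.0695337  0.07118775 0.07145899 0.07117319] [np.float64(162.41608792093066), np.float64(72.31029438897612), np.float64(-17.619319948703517), np.float64(-109.23984018568939)]
keytop [0.5855494  0.02454663 0.17694988]
[np.float64(137.58697211133074), np.float64(45.18081167044513), np.float64(-41.6614518710924), np.float64(-135.57022149981057)] [0.02502972 0.02322253 0.0253551  0.02357042]
keytop scene [0.58647021 0.02373949 0.17694988]
bell [0.59866906 0.14356663 0.10294988]
toy [ 0.59092416 -0.10283743  0.07794988]
nut px top [0.54180508 0.2997085  0.05544988]
t 1.0 tcp [ 0.208  -0.6158  0.4047] grasp [ 0.208  -0.6158  0.2374] yaw_x 18.7 zax [ 0.  0. -1.] F [-0.28 -0.03  0.78] M [-0.03  0.01 -0.03] grip 1.001 0.0 q [ 1.22  0.61 -0.01  1.42  0.01  1.1  -0.04]
```

```bash
python3 -m pendant '[{"tx":0.2346,"ty":-0.2021},{"tx":0.2346,"ty":-0.2021},{"tx":0.2346,"ty":-0.2021},{"tx":0.2346,"ty":-0.2021},{"tx":0.2346,"ty":-0.2021},{"tx":0.2346,"ty":-0.2021},{"tx":0.2346,"ty":-0.2021},{"tx":0.2346,"ty":-0.2021}]' 20 
python3 -m pendant '[{"tx":0.2346,"ty":-0.2021},{"tx":0.2346,"ty":-0.2021},{"tx":0.2346,"ty":-0.2021},{"tx":0.2346,"ty":-0.2021},{"tx":0.2346,"ty":-0.2021},{"tx":0.2346,"ty":-0.2021},{"tx":0.2346,"ty":-0.2021},{"tx":0.2346,"ty":-0.2021}]'
python3 -m pendant '[{"wz":-0.0475},{"wz":-0.0475},{"wz":-0.0475},{"wz":-0.0475},{"wz":-0.0475},{"wz":-0.0475},{"wz":-0.0475},{"wz":-0.0475}]'
python3 -c "from h import *;show()"
```

```text
t 1.0 tcp [ 0.208  -0.6158  0.4047] grasp [ 0.208  -0.6158  0.2374] yaw_x 18.7 zax [ 0.  0. -1.] F [-0.28 -0.03  0.78] M [-0.03  0.01 -0.03] grip 1.001 0.0 q [ 1.22  0.61 -0.01  1.42  0.01  1.1  -0.04]invalid input at $[0]: expected keys wx, wy, wz, tx, ty, tz, gripper
invalid input at $[0]: expected keys wx, wy, wz, tx, ty, tz, gripper
invalid input at $[0]: expected keys wx, wy, wz, tx, ty, tz, gripper
```

All keys must be given.

```bash
python3 -m pendant '[{"wx":0,"wy":0,"wz":0,"tx":0.2346,"ty":-0.2021,"tz":0,"gripper":0},{"wx":0,"wy":0,"wz":0,"tx":0.2346,"ty":-0.2021,"tz":0,"gripper":0},{"wx":0,"wy":0,"wz":0,"tx":0.2346,"ty":-0.2021,"tz":0,"gripper":0},{"wx":0,"wy":0,"wz":0,"tx":0.2346,"ty":-0.2021,"tz":0,"gripper":0},{"wx":0,"wy":0,"wz":0,"tx":0.2346,"ty":-0.2021,"tz":0,"gripper":0},{"wx":0,"wy":0,"wz":0,"tx":0.2346,"ty":-0.2021,"tz":0,"gripper":0},{"wx":0,"wy":0,"wz":0,"tx":0.2346,"ty":-0.2021,"tz":0,"gripper":0},{"wx":0,"wy":0,"wz":0,"tx":0.2346,"ty":-0.2021,"tz":0,"gripper":0}]' 20 
python3 -m pendant '[{"wx":0,"wy":0,"wz":0,"tx":0.2346,"ty":-0.2021,"tz":0,"gripper":0},{"wx":0,"wy":0,"wz":0,"tx":0.2346,"ty":-0.2021,"tz":0,"gripper":0},{"wx":0,"wy":0,"wz":0,"tx":0.2346,"ty":-0.2021,"tz":0,"gripper":0},{"wx":0,"wy":0,"wz":0,"tx":0.2346,"ty":-0.2021,"tz":0,"gripper":0},{"wx":0,"wy":0,"wz":0,"tx":0.2346,"ty":-0.2021,"tz":0,"gripper":0},{"wx":0,"wy":0,"wz":0,"tx":0.2346,"ty":-0.2021,"tz":0,"gripper":0},{"wx":0,"wy":0,"wz":0,"tx":0.2346,"ty":-0.2021,"tz":0,"gripper":0},{"wx":0,"wy":0,"wz":0,"tx":0.2346,"ty":-0.2021,"tz":0,"gripper":0}]'
python3 -m pendant '[{"wx":0,"wy":0,"wz":-0.0475,"tx":0,"ty":0,"tz":0,"gripper":0},{"wx":0,"wy":0,"wz":-0.0475,"tx":0,"ty":0,"tz":0,"gripper":0},{"wx":0,"wy":0,"wz":-0.0475,"tx":0,"ty":0,"tz":0,"gripper":0},{"wx":0,"wy":0,"wz":-0.0475,"tx":0,"ty":0,"tz":0,"gripper":0},{"wx":0,"wy":0,"wz":-0.0475,"tx":0,"ty":0,"tz":0,"gripper":0},{"wx":0,"wy":0,"wz":-0.0475,"tx":0,"ty":0,"tz":0,"gripper":0},{"wx":0,"wy":0,"wz":-0.0475,"tx":0,"ty":0,"tz":0,"gripper":0},{"wx":0,"wy":0,"wz":-0.0475,"tx":0,"ty":0,"tz":0,"gripper":0}]'
python3 -c "from h import *;show()"
```

```text
clock: 1.8
eef_pos: [0.3978, -0.2942, 0.4052]
tool_rot: [0.987, 0.162, 0.0, 0.0]
wrist_force: [0.1, -0.3, 0.0]
grip_width: 0.998
grasp_force: 0.0
clock: 2.6
eef_pos: [0.587, 0.0257, 0.4051]
tool_rot: [0.987, 0.162, 0.0, 0.0]
wrist_force: [0.8, -0.9, 0.2]
grip_width: 0.997
grasp_force: 0.0
clock: 3.4
eef_pos: [0.5862, 0.0238, 0.4049]
tool_rot: [0.723, 0.691, 0.0, 0.0]
wrist_force: [0.2, 0.0, -0.5]
grip_width: 1.002
grasp_force: 0.0
t 3.4 tcp [0.5862 0.0238 0.4049] grasp [0.5863 0.0238 0.2376] yaw_x 87.4 zax [ 0. -0. -1.] F [ 0.22  0.01 -0.46] M [-0.02 -0.08  0.03] grip 1.002 0.0 q [ 0.2   0.55 -0.44  1.61  0.26  1.05 -0.36]
```

```bash
for i in 1; do
python3 -m pendant '[{"wx":0,"wy":0,"wz":-0.0475,"tx":0,"ty":0,"tz":0,"gripper":0},{"wx":0,"wy":0,"wz":-0.0475,"tx":0,"ty":0,"tz":0,"gripper":0},{"wx":0,"wy":0,"wz":-0.0475,"tx":0,"ty":0,"tz":0,"gripper":0},{"wx":0,"wy":0,"wz":-0.0475,"tx":0,"ty":0,"tz":0,"gripper":0},{"wx":0,"wy":0,"wz":-0.0475,"tx":0,"ty":0,"tz":0,"gripper":0},{"wx":0,"wy":0,"wz":-0.0475,"tx":0,"ty":0,"tz":0,"gripper":0},{"wx":0,"wy":0,"wz":-0.0475,"tx":0,"ty":0,"tz":0,"gripper":0},{"wx":0,"wy":0,"wz":-0.0475,"tx":0,"ty":0,"tz":0,"gripper":0}]' >/dev/null; done
python3 -m pendant '[{"wx":0,"wy":0,"wz":-0.0475,"tx":0,"ty":0,"tz":0,"gripper":0},{"wx":0,"wy":0,"wz":-0.0475,"tx":0,"ty":0,"tz":0,"gripper":0},{"wx":0,"wy":0,"wz":-0.0475,"tx":0,"ty":0,"tz":0,"gripper":0},{"wx":0,"wy":0,"wz":-0.0475,"tx":0,"ty":0,"tz":0,"gripper":0},{"wx":0,"wy":0,"wz":-0.0475,"tx":0,"ty":0,"tz":0,"gripper":0},{"wx":0,"wy":0,"wz":-0.0475,"tx":0,"ty":0,"tz":0,"gripper":0},{"wx":0,"wy":0,"wz":-0.0475,"tx":0,"ty":0,"tz":0,"gripper":0},{"wx":0,"wy":0,"wz":-0.0475,"tx":0,"ty":0,"tz":0,"gripper":0}]' >/dev/null
python3 - <<'E'
from h import *
show()
s,c=wrist_cam();cv2.imwrite("pics/w1.png",c["color"][:,:,::-1])
print("cam at",-c["R"].T@c["t"], "expect key top",proj(c,[.586,.024,.177]),"nut",proj(c,[.5415,.298,.0555]))
for n in ["key","key_block"]:
  for d in arm.regions_of(n,"wrist")[:2]:
    ys,xs=np.where(d["region"]);print(n,d["score"],d["position"],xs.min(),xs.max(),ys.min(),ys.max())
E
```

```text
t 5.0 tcp [0.5863 0.0236 0.4048] grasp [0.5863 0.0235 0.2375] yaw_x -135.8 zax [ 0. -0. -1.] F [-0.27 -0.35 -1.28] M [ 0.14 -0.12  0.03] grip 0.998 0.0 q [ 0.52  0.72 -1.07  1.6   0.67  1.23  1.66]
cam at [ 0.53779742 -0.02465541  0.38538651] expect key top [254.76448938 208.57713614] nut [416.58283319 290.00166087]
key 0.74 [255.9, 201.8] 238 271 178 222
key_block 0.62 [250.8, 176.7] 212 296 141 227
```

View pics/w1.png

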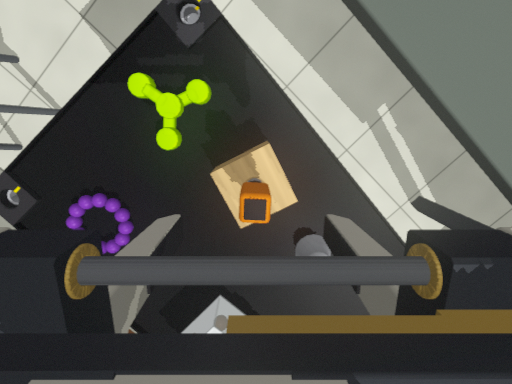

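```bash
python3 -m pendant '[{"wx":0,"wy":0,"wz":0,"tx":0,"ty":0,"tz":0.08,"gripper":0},{"wx":0,"wy":0,"wz":0,"tx":0,"ty":0,"tz":0.08,"gripper":0},{"wx":0,"wy":0,"wz":0,"tx":0,"ty":0,"tz":0.08,"gripper":0},{"wx":0,"wy":0,"wz":0,"tx":0,"ty":0,"tz":0.08,"gripper":0},{"wx":0,"wy":0,"wz":0,"tx":0,"ty":0,"tz":0.08,"gripper":0},{"wx":0,"wy":0,"wz":0,"tx":0,"ty":0,"tz":0.08,"gripper":0},{"wx":0,"wy":0,"wz":0,"tx":0,"ty":0,"tz":0.08,"gripper":0},{"wx":0,"wy":0,"wz":0,"tx":0,"ty":0,"tz":0,"gripper":0.4}]' 40
python3 -m pendant '[{"wx":0,"wy":0,"wz":0,"tx":0,"ty":0,"tz":0,"gripper":1},{"wx":0,"wy":0,"wz":0,"tx":0,"ty":0,"tz":0,"gripper":1},{"wx":0,"wy":0,"wz":0,"tx":0,"ty":0,"tz":0,"gripper":1},{"wx":0,"wy":0,"wz":0,"tx":0,"ty":0,"tz":0,"gripper":1},{"wx":0,"wy":0,"wz":0,"tx":0,"ty":0,"tz":0,"gripper":1},{"wx":0,"wy":0,"wz":0,"tx":0,"ty":0,"tz":0,"gripper":1},{"wx":0,"wy":0,"wz":0,"tx":0,"ty":0,"tz":0,"gripper":1},{"wx":0,"wy":0,"wz":0,"tx":0,"ty":0,"tz":0,"gripper":1}]' >/dev/null
python3 -c "from h import *;show()"
```

```text
clock: 5.95
eef_pos: [0.5858, 0.0236, 0.3187]
tool_rot: [-0.374, 0.928, 0.0, -0.002]
wrist_force: [-0.9, 0.2, 0.6]
grip_width: 0.954
grasp_force: 0.0
t 6.75 tcp [0.5862 0.024  0.3208] grasp [0.5862 0.024  0.1535] yaw_x -136.1 zax [-0.  0. -1.] F [1.25 0.48 0.25] M [ 0.16 -0.31  0.06] grip 0.279 38.1 q [ 0.48  0.81 -1.    1.7   0.76  1.08  1.57]
```

```bash
python3 -m pendant '[{"wx":0,"wy":0,"wz":0,"tx":0,"ty":0,"tz":-0.1,"gripper":1},{"wx":0,"wy":0,"wz":0,"tx":0,"ty":0,"tz":-0.2,"gripper":1},{"wx":0,"wy":0,"wz":0,"tx":0,"ty":0,"tz":-0.2,"gripper":1},{"wx":0,"wy":0,"wz":0,"tx":0,"ty":0,"tz":-0.1667,"gripper":1},{"wx":0,"wy":0,"wz":0,"tx":-0.15,"ty":0.15,"tz":0,"gripper":1},{"wx":0,"wy":0,"wz":0,"tx":-0.19,"ty":0.19,"tz":0,"gripper":1},{"wx":0,"wy":0,"wz":0,"tx":-0.19,"ty":0.19,"tz":0,"gripper":1},{"wx":0,"wy":0,"wz":0,"tx":-0.19,"ty":0.19,"tz":0,"gripper":1}]'
python3 -m pendant '[{"wx":0,"wy":0,"wz":0,"tx":-0.19,"ty":0.19,"tz":0,"gripper":1},{"wx":0,"wy":0,"wz":0,"tx":-0.19,"ty":0.19,"tz":0,"gripper":1},{"wx":0,"wy":0,"wz":0,"tx":-0.19,"ty":0.19,"tz":0,"gripper":1},{"wx":0,"wy":0,"wz":0,"tx":-0.19,"ty":0.19,"tz":0,"gripper":1},{"wx":0,"wy":0,"wz":0,"tx":-0.037,"ty":0.044,"tz":0.1,"gripper":1},{"wx":0,"wy":0,"wz":0,"tx":0,"ty":0,"tz":0.2,"gripper":1},{"wx":0,"wy":0,"wz":0,"tx":0,"ty":0,"tz":0.2,"gripper":1},{"wx":0,"wy":0,"wz":0,"tx":0,"ty":0,"tz":0,"gripper":1}]'
python3 - <<'E'
from h import *
show()
s,c=wrist_cam();cv2.imwrite("pics/w2.png",c["color"][:,:,::-1])
u=proj(c,[.5415,.298,.0555]);print("nut",u,c["K"][0,0])
for n in ["nut_socket","tie_nut"]:
  for d in arm.regions_of(n,"wrist")[:3]:
    ys,xs=np.where(d["region"]);print(n,d["score"],d["position"],xs.min(),xs.max(),ys.min(),ys.max(),at_z(c,d["position"],.0555))
x,y=np.clip(u.astype(int),30,[480,350]);a=c["color"][y-30:y+30,x-30:x+30,::-1]
w=c["color"][:,:,::-1]
cv2.imwrite("pics/w2v.png",np.hstack([cv2.resize(a,(540,540),interpolation=2),np.vstack([cv2.resize(w,(256,192)),np.zeros((348,256,3),np.uint8)])])); print(x,y)
E
```

```text
clock: 7.55
eef_pos: [0.589, 0.1779, 0.4217]
tool_rot: [-0.373, 0.928, -0.0, 0.0]
wrist_force: [0.6, 0.4, -2.2]
grip_width: 0.278
grasp_force: 39.8
clock: 8.35
eef_pos: [0.5917, 0.3443, 0.3408]
tool_rot: [-0.374, 0.928, -0.002, -0.005]
wrist_force: [0.6, -0.8, -2.9]
grip_width: 0.281
grasp_force: 39.8
t 8.35 tcp [0.5917 0.3443 0.3408] grasp [0.5905 0.3431 0.1736] yaw_x -136.1 zax [-0.007 -0.008 -1.   ] F [ 0.57 -0.77 -2.86] M [ 0.04 -0.14  0.03] grip 0.281 39.8 q [-0.11  0.89 -0.94  1.37  0.72  1.25  1.24]
nut [255.64236075 125.20807574] 268.3659560937098
nut_socket 0.87 [256.6, 122.6] 243 267 113 135 [0.53910386 0.29696221 0.0555    ]
tie_nut 0.87 [254.3, 122.3] 244 266 112 136 [0.54044222 0.29517202 0.0555    ]
255 125
```

View pics/w2v.png

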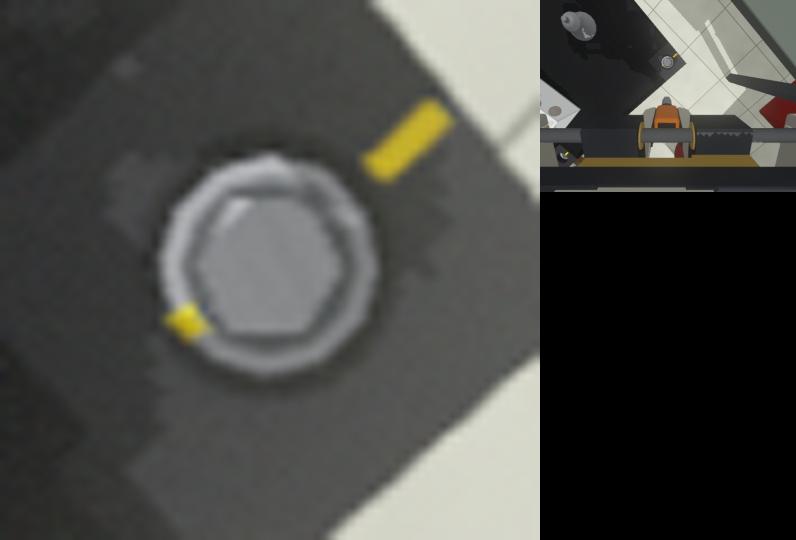

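```bash
python3 - <<'E'
from h import *
s,c=wrist_cam()
print("nut xy at .0555",at_z(c,(255.0-.5+.0,124.4-.4),.0555))
a=c["color"][180:270,215:305,::-1];cv2.imwrite("pics/blade.png",cv2.resize(a,(540,540),interpolation=2))
print(proj(c,[*(s["eef_pos"][:2]),s["eef_pos"][2]-.2538]))
print({k:np.round(np.degrees(np.arctan2(*(R.from_quat(s["tool_rot"]).as_matrix()[1::-1,i]))),1) for i,k in enumerate("xy")})
E
```

```text
nut xy at .0555 [0.54436077 0.30129564 0.0555    ]
[253.77085732 198.88296395]
{'x': np.float64(-136.2), 'y': np.float64(133.8)}
```

View pics/blade.png

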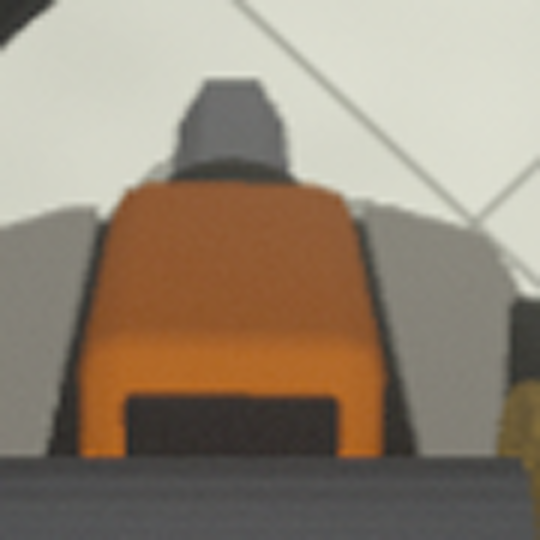

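```bash
python3 - <<'E'
from h import *
s,Rm=show()
s,c=wrist_cam()
for n in ["nut_socket","tie_nut"]:
  for d in arm.regions_of(n,"wrist")[:1]:
    ys,xs=np.where(d["region"]);m=((xs.min()+xs.max())/2,(ys.min()+ys.max())/2)
    print(n,d["score"],d["position"],m,at_z(c,d["position"],.0555),at_z(c,m,.0555))
g=cv2.cvtColor(c["color"],cv2.COLOR_RGB2GRAY)
x0,y0=225,90;G=cv2.resize(g[y0:y0+65,x0:x0+65],None,fx=8,fy=8,interpolation=2)
h=cv2.HoughCircles(G,cv2.HOUGH_GRADIENT,1,200,param1=80,param2=20,minRadius=70,maxRadius=120)
if h is not None:
  u=h[0,0,:2]/8+[x0,y0]-.45;P=at_z(c,u,.0555);print(h[0],u,P)
  d=P-s["eef_pos"];print("delta tool units",(Rm.T@d)/.15)
E
```

```text
t 8.55 tcp [0.5921 0.3467 0.3481] grasp [0.5925 0.3471 0.1808] yaw_x -136.2 zax [ 0.002  0.003 -1.   ] F [-0.04  0.18 -0.96] M [ 0.11 -0.12 -0.03] grip 0.277 39.8 q [-0.11  0.89 -0.95  1.36  0.72  1.25  1.24]
nut_socket 0.63 [251.4, 116.8] (np.float64(253.0), np.float64(117.5)) [0.5417426  0.29486643 0.0555    ] [0.54113036 0.29645811 0.0555    ]
tie_nut 0.66 [253.1, 115.0] (np.float64(252.5), np.float64(117.5)) [0.53935815 0.29488633 0.0555    ] [0.54147125 0.29610442 0.0555    ]
[[225.5 217.5  87.4]] [252.7375 116.7375] [0.54078862 0.29577086 0.0555    ]
delta tool units [ 0.48868465 -0.00851175  1.94918632]
```

```bash
python3 -m pendant '[{"wx":0,"wy":0,"wz":0,"tx":0.1,"ty":-0.008,"tz":0,"gripper":1},{"wx":0,"wy":0,"wz":0,"tx":0.2,"ty":0,"tz":0,"gripper":1},{"wx":0,"wy":0,"wz":0,"tx":0.13,"ty":0,"tz":0,"gripper":1},{"wx":0,"wy":0,"wz":0,"tx":0.048,"ty":0,"tz":0,"gripper":1},{"wx":0,"wy":0,"wz":0,"tx":0,"ty":0,"tz":0,"gripper":1},{"wx":0,"wy":0,"wz":0,"tx":0,"ty":0,"tz":0,"gripper":1},{"wx":0,"wy":0,"wz":0,"tx":0,"ty":0,"tz":0,"gripper":1},{"wx":0,"wy":0,"wz":0,"tx":0,"ty":0,"tz":0,"gripper":1}]' 
python3 - <<'E'
from h import *
s,c=wrist_cam();show()
a=c["color"][90:290,155:355,::-1];cv2.imwrite("pics/over.png",cv2.resize(a,(600,600),interpolation=2))
t=[*s["eef_pos"][:2],s["eef_pos"][2]-.2538];print(proj(c,t),proj(c,[.5412,.2963,.0555]))
E
```

```text
clock: 9.5
eef_pos: [0.5413, 0.2965, 0.3458]
tool_rot: [-0.374, 0.928, 0.0, 0.0]
wrist_force: [0.0, 0.2, -1.1]
grip_width: 0.28
grasp_force: 39.8
t 9.55 tcp [0.5412 0.2965 0.3457] grasp [0.5412 0.2966 0.1784] yaw_x -136.1 zax [-0.     0.001 -1.   ] F [-0.54  0.05 -2.46] M [ 0.09 -0.12  0.06] grip 0.278 39.8 q [-0.01  0.8  -0.97  1.58  0.71  1.15  1.19]
[253.76620021 199.27994213] [253.59057964 189.22234684]
```

View pics/over.png

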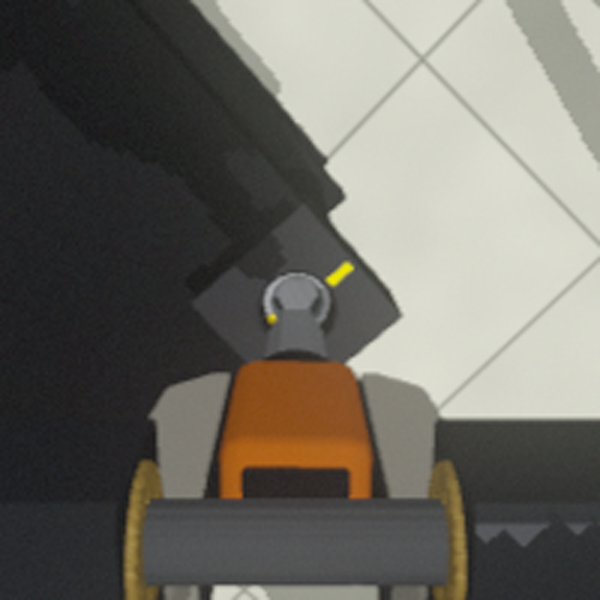

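```bash
python3 -m pendant '[{"wx":0,"wy":0,"wz":0,"tx":0,"ty":0,"tz":0.08,"gripper":1},{"wx":0,"wy":0,"wz":0,"tx":0,"ty":0,"tz":0.08,"gripper":1},{"wx":0,"wy":0,"wz":0,"tx":0,"ty":0,"tz":0.05,"gripper":1},{"wx":0,"wy":0,"wz":0,"tx":0,"ty":0,"tz":0.02,"gripper":1},{"wx":0,"wy":0,"wz":0,"tx":0,"ty":0,"tz":0.02,"gripper":1},{"wx":0,"wy":0,"wz":0,"tx":0,"ty":0,"tz":0.015,"gripper":1},{"wx":0,"wy":0,"wz":0,"tx":0,"ty":0,"tz":0.015,"gripper":1},{"wx":0,"wy":0,"wz":0,"tx":0,"ty":0,"tz":0,"gripper":1}]' 
python3 -c "from h import *;show()"
```

```text
clock: 10.35
eef_pos: [0.541, 0.2963, 0.3041]
tool_rot: [-0.374, 0.928, 0.0, 0.001]
wrist_force: [0.4, 0.2, -1.5]
grip_width: 0.274
grasp_force: 39.8
t 10.35 tcp [0.541  0.2963 0.3041] grasp [0.5412 0.2965 0.1368] yaw_x -136.1 zax [ 0.001  0.001 -1.   ] F [ 0.43  0.19 -1.48] M [ 0.26 -0.21 -0.03] grip 0.274 39.8 q [-0.03  0.85 -0.94  1.62  0.76  1.07  1.15]
```

```bash
python3 -m pendant '[{"wx":0,"wy":0,"wz":0,"tx":0,"ty":0,"tz":0.012,"gripper":1},{"wx":0,"wy":0,"wz":0,"tx":0,"ty":0,"tz":0.012,"gripper":1},{"wx":0,"wy":0,"wz":0,"tx":0,"ty":0,"tz":0.012,"gripper":1},{"wx":0,"wy":0,"wz":0,"tx":0,"ty":0,"tz":0.012,"gripper":1},{"wx":0,"wy":0,"wz":0,"tx":0,"ty":0,"tz":0.012,"gripper":1},{"wx":0,"wy":0,"wz":0,"tx":0,"ty":0,"tz":0.008,"gripper":1},{"wx":0,"wy":0,"wz":0,"tx":0,"ty":0,"tz":0,"gripper":1},{"wx":0,"wy":0,"wz":0,"tx":0,"ty":0,"tz":0,"gripper":1}]' 
python3 -c "from h import *;show()"
```

```text
clock: 11.15
eef_pos: [0.5411, 0.2964, 0.2937]
tool_rot: [-0.374, 0.928, 0.001, 0.001]
wrist_force: [0.9, 4.6, -2.1]
grip_width: 0.278
grasp_force: 39.8
t 11.15 tcp [0.5411 0.2964 0.2937] grasp [0.5412 0.2967 0.1264] yaw_x -136.1 zax [ 0.001  0.002 -1.   ] F [ 0.91  4.63 -2.12] M [ 1.26 -0.53 -0.03] grip 0.278 39.8 q [-0.03  0.86 -0.93  1.63  0.77  1.06  1.14]
```

```bash
python3 -m pendant '[{"wx":0,"wy":0,"wz":0.02,"tx":-0.0023,"ty":0.0024,"tz":0,"gripper":1},{"wx":0,"wy":0,"wz":0.035,"tx":0,"ty":0,"tz":0,"gripper":1},{"wx":0,"wy":0,"wz":0.035,"tx":0,"ty":0,"tz":0,"gripper":1},{"wx":0,"wy":0,"wz":0.035,"tx":0,"ty":0,"tz":0,"gripper":1},{"wx":0,"wy":0,"wz":0.035,"tx":0,"ty":0,"tz":0,"gripper":1},{"wx":0,"wy":0,"wz":0.035,"tx":0,"ty":0,"tz":0,"gripper":1},{"wx":0,"wy":0,"wz":0.035,"tx":0,"ty":0,"tz":0,"gripper":1},{"wx":0,"wy":0,"wz":0.02,"tx":0,"ty":0,"tz":0,"gripper":1}]' 
python3 -c "from h import *;show()"
```

```text
clock: 11.95
eef_pos: [0.541, 0.2971, 0.2935]
tool_rot: [0.011, 1.0, 0.001, 0.0]
wrist_force: [1.7, 4.3, -3.8]
grip_width: 0.278
grasp_force: 39.8
t 11.95 tcp [0.541  0.2971 0.2935] grasp [0.5411 0.2974 0.1262] yaw_x 178.7 zax [ 0.001  0.002 -1.   ] F [ 1.71  4.32 -3.84] M [ 1.26 -0.67  0.07] grip 0.278 39.8 q [-0.12  0.79 -0.74  1.63  0.62  0.96  0.47]
```

```bash
python3 -m pendant '[{"wx":0,"wy":0,"wz":0.03,"tx":-0.002,"ty":0.004,"tz":0,"gripper":1},{"wx":0,"wy":0,"wz":0.045,"tx":0,"ty":0,"tz":0,"gripper":1},{"wx":0,"wy":0,"wz":0.045,"tx":0,"ty":0,"tz":0,"gripper":1},{"wx":0,"wy":0,"wz":0.045,"tx":0,"ty":0,"tz":0,"gripper":1},{"wx":0,"wy":0,"wz":0.045,"tx":0,"ty":0,"tz":0,"gripper":1},{"wx":0,"wy":0,"wz":0.045,"tx":0,"ty":0,"tz":0,"gripper":1},{"wx":0,"wy":0,"wz":0.045,"tx":0,"ty":0,"tz":0,"gripper":1},{"wx":0,"wy":0,"wz":0.03,"tx":0,"ty":0,"tz":0,"gripper":1}]' 
python3 -c "from h import *;show()"
```

```text
clock: 12.75
eef_pos: [0.5413, 0.2975, 0.2933]
tool_rot: [0.506, 0.863, 0.001, -0.0]
wrist_force: [2.6, 4.6, -5.3]
grip_width: 0.28
grasp_force: 39.8
t 12.75 tcp [0.5413 0.2975 0.2933] grasp [0.5414 0.2978 0.126 ] yaw_x 119.2 zax [ 0.001  0.002 -1.   ] F [ 2.61  4.58 -5.3 ] M [ 0.99 -0.81  0.11] grip 0.28 39.8 q [-0.26  0.73 -0.47  1.64  0.4   0.87 -0.38]
```

```bash
python3 -m pendant '[{"wx":0,"wy":0,"wz":0.03,"tx":0.001,"ty":0.002,"tz":0,"gripper":1},{"wx":0,"wy":0,"wz":0.045,"tx":0,"ty":0,"tz":0,"gripper":1},{"wx":0,"wy":0,"wz":0.045,"tx":0,"ty":0,"tz":0,"gripper":1},{"wx":0,"wy":0,"wz":0.045,"tx":0,"ty":0,"tz":0,"gripper":1},{"wx":0,"wy":0,"wz":0.045,"tx":0,"ty":0,"tz":0,"gripper":1},{"wx":0,"wy":0,"wz":0.045,"tx":0,"ty":0,"tz":0,"gripper":1},{"wx":0,"wy":0,"wz":0.045,"tx":0,"ty":0,"tz":0,"gripper":1},{"wx":0,"wy":0,"wz":0.025,"tx":0,"ty":0,"tz":0,"gripper":1}]' 
python3 -c "from h import *;show()"
python3 -m pendant '[{"wx":0,"wy":0,"wz":0.01,"tx":0,"ty":0,"tz":0,"gripper":1},{"wx":0,"wy":0,"wz":0.01,"tx":0,"ty":0,"tz":0,"gripper":1},{"wx":0,"wy":0,"wz":0.01,"tx":0,"ty":0,"tz":0,"gripper":1},{"wx":0,"wy":0,"wz":0.01,"tx":0,"ty":0,"tz":0,"gripper":1},{"wx":0,"wy":0,"wz":0,"tx":0,"ty":0,"tz":0,"gripper":1},{"wx":0,"wy":0,"wz":0,"tx":0,"ty":0,"tz":0,"gripper":1},{"wx":0,"wy":0,"wz":0,"tx":0,"ty":0,"tz":0,"gripper":1},{"wx":0,"wy":0,"wz":0,"tx":0,"ty":0,"tz":0,"gripper":1}]' >/dev/null
python3 -c "from h import *;show()"
```

```text
clock: 13.55
eef_pos: [0.5416, 0.2977, 0.2931]
tool_rot: [0.863, 0.506, 0.0, -0.0]
wrist_force: [3.2, 2.1, -4.8]
grip_width: 0.273
grasp_force: 39.8
t 13.55 tcp [0.5416 0.2977 0.2931] grasp [0.5417 0.2978 0.1258] yaw_x 60.7 zax [ 0.001  0.001 -1.   ] F [ 3.25  2.07 -4.8 ] M [ 0.89 -0.86  0.08] grip 0.273 39.8 q [-0.43  0.69 -0.18  1.64  0.16  0.82 -1.19]
t 14.35 tcp [0.5417 0.2976 0.2932] grasp [0.5417 0.2978 0.1259] yaw_x 53.8 zax [ 0.     0.001 -1.   ] F [ 3.34  3.46 -7.9 ] M [ 1.09 -1.06  0.02] grip 0.281 39.8 q [-0.45  0.69 -0.15  1.64  0.13  0.82 -1.28]
```

```bash
for k in 1; do python3 -m pendant '[{"wx":0,"wy":0,"wz":0.01,"tx":0,"ty":0,"tz":0,"gripper":1},{"wx":0,"wy":0,"wz":0.01,"tx":0,"ty":0,"tz":0,"gripper":1},{"wx":0,"wy":0,"wz":0.01,"tx":0,"ty":0,"tz":0,"gripper":1},{"wx":0,"wy":0,"wz":0.01,"tx":0,"ty":0,"tz":0,"gripper":1},{"wx":0,"wy":0,"wz":0.01,"tx":0,"ty":0,"tz":0,"gripper":1},{"wx":0,"wy":0,"wz":0,"tx":0,"ty":0,"tz":0,"gripper":1},{"wx":0,"wy":0,"wz":0,"tx":0,"ty":0,"tz":0,"gripper":1},{"wx":0,"wy":0,"wz":0,"tx":0,"ty":0,"tz":0,"gripper":1}]' >/dev/null; done
python3 -c "from h import *;show()"
```

```text
t 15.15 tcp [0.5417 0.2975 0.2931] grasp [0.5418 0.2977 0.1258] yaw_x 44.8 zax [ 0.     0.001 -1.   ] F [ 3.77  4.05 -7.74] M [ 1.07 -1.12  0.03] grip 0.279 39.8 q [-0.47  0.69 -0.1   1.64  0.09  0.81 -1.41]
```

```bash
python3 -m pendant '[{"wx":0,"wy":0,"wz":0.012,"tx":0,"ty":0,"tz":0,"gripper":1},{"wx":0,"wy":0,"wz":0.012,"tx":0,"ty":0,"tz":0,"gripper":1},{"wx":0,"wy":0,"wz":0.012,"tx":0,"ty":0,"tz":0,"gripper":1},{"wx":0,"wy":0,"wz":0.012,"tx":0,"ty":0,"tz":0,"gripper":1},{"wx":0,"wy":0,"wz":0,"tx":0,"ty":0,"tz":0,"gripper":1},{"wx":0,"wy":0,"wz":0,"tx":0,"ty":0,"tz":0,"gripper":1},{"wx":0,"wy":0,"wz":0,"tx":0,"ty":0,"tz":0,"gripper":1},{"wx":0,"wy":0,"wz":0,"tx":0,"ty":0,"tz":0,"gripper":1}]' >/dev/null
python3 - <<'E'
from h import *
show();s,c=wrist_cam();show()
a=c["color"][120:220,205:305,::-1];cv2.imwrite("pics/home.png",cv2.resize(a,(600,600),interpolation=2))
E
```

```text
t 15.95 tcp [0.5417 0.2976 0.2932] grasp [0.5418 0.2978 0.1259] yaw_x 36.2 zax [ 0.001  0.001 -1.   ] F [ 3.25  3.63 -6.91] M [ 1.04 -1.12  0.12] grip 0.278 39.9 q [-0.5   0.68 -0.06  1.65  0.05  0.81 -1.52]
t 16.0 tcp [0.5417 0.2976 0.2932] grasp [0.5419 0.2978 0.1259] yaw_x 36.2 zax [ 0.001  0.001 -1.   ] F [ 3.7   3.34 -7.62] M [ 1.02 -1.11  0.12] grip 0.279 39.9 q [-0.5   0.68 -0.06  1.65  0.05  0.81 -1.52]
```

View pics/home.png

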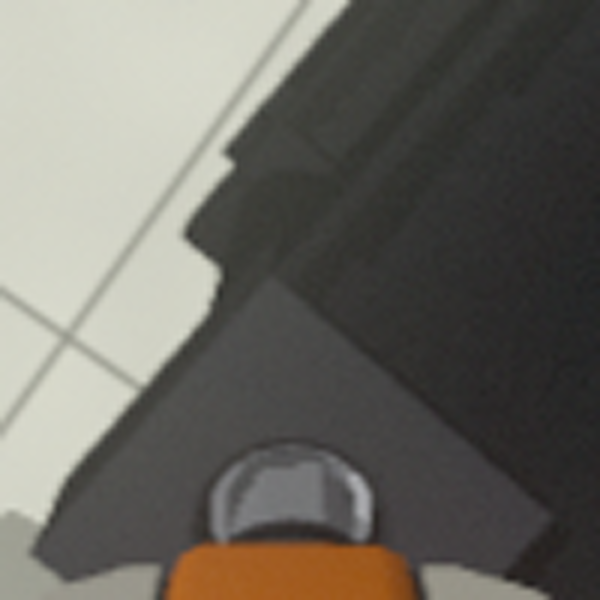

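```bash
python3 -m pendant '[{"wx":0,"wy":0,"wz":0.012,"tx":0,"ty":0,"tz":0,"gripper":1},{"wx":0,"wy":0,"wz":0.012,"tx":0,"ty":0,"tz":0,"gripper":1},{"wx":0,"wy":0,"wz":0.012,"tx":0,"ty":0,"tz":0,"gripper":1},{"wx":0,"wy":0,"wz":0,"tx":0,"ty":0,"tz":0,"gripper":1},{"wx":0,"wy":0,"wz":0,"tx":0,"ty":0,"tz":0,"gripper":1},{"wx":0,"wy":0,"wz":0,"tx":0,"ty":0,"tz":0,"gripper":1},{"wx":0,"wy":0,"wz":0,"tx":0,"ty":0,"tz":0,"gripper":1},{"wx":0,"wy":0,"wz":0,"tx":0,"ty":0,"tz":0,"gripper":1}]' >/dev/null
python3 -c "from h import *;show()"
```

```text
t 16.8 tcp [0.5417 0.2976 0.2933] grasp [0.5418 0.2978 0.126 ] yaw_x 29.7 zax [ 0.001  0.001 -1.   ] F [ 3.64  3.49 -7.3 ] M [ 1.03 -1.14  0.28] grip 0.279 39.9 q [-0.52  0.68 -0.03  1.65  0.03  0.81 -1.61]
```

```bash
python3 -m pendant '[{"wx":0,"wy":0,"wz":0.012,"tx":0,"ty":0,"tz":0,"gripper":1},{"wx":0,"wy":0,"wz":0.012,"tx":0,"ty":0,"tz":0,"gripper":1},{"wx":0,"wy":0,"wz":0.01,"tx":0,"ty":0,"tz":0,"gripper":1},{"wx":0,"wy":0,"wz":0,"tx":0,"ty":0,"tz":0,"gripper":1},{"wx":0,"wy":0,"wz":0,"tx":0,"ty":0,"tz":0,"gripper":1},{"wx":0,"wy":0,"wz":0,"tx":0,"ty":0,"tz":0,"gripper":1},{"wx":0,"wy":0,"wz":0,"tx":0,"ty":0,"tz":0,"gripper":1},{"wx":0,"wy":0,"wz":0,"tx":0,"ty":0,"tz":0,"gripper":1}]' >/dev/null
python3 -c "from h import *;show()"
```

```text
t 17.6 tcp [0.5417 0.2976 0.2934] grasp [0.5419 0.2978 0.1261] yaw_x 23.6 zax [ 0.001  0.001 -1.   ] F [ 4.15  2.87 -5.82] M [ 1.01 -1.12  0.04] grip 0.279 39.9 q [-0.54  0.68  0.    1.65 -0.    0.81 -1.7 ]
```

```bash
python3 -m pendant '[{"wx":0,"wy":0,"wz":0.012,"tx":0,"ty":0,"tz":0,"gripper":1},{"wx":0,"wy":0,"wz":0.012,"tx":0,"ty":0,"tz":0,"gripper":1},{"wx":0,"wy":0,"wz":0.012,"tx":0,"ty":0,"tz":0,"gripper":1},{"wx":0,"wy":0,"wz":0.012,"tx":0,"ty":0,"tz":0,"gripper":1},{"wx":0,"wy":0,"wz":0.012,"tx":0,"ty":0,"tz":0,"gripper":1},{"wx":0,"wy":0,"wz":0.012,"tx":0,"ty":0,"tz":0,"gripper":1},{"wx":0,"wy":0,"wz":0.012,"tx":0,"ty":0,"tz":0,"gripper":1},{"wx":0,"wy":0,"wz":0.012,"tx":0,"ty":0,"tz":0,"gripper":1}]' >/dev/null
python3 - <<'E'
from h import *
show();s,c=wrist_cam();show()
d=arm.regions_of("nut_socket","wrist");print([(e["score"],e["position"]) for e in d])
a=c["color"][130:280,180:330,::-1];cv2.imwrite("pics/h2.png",cv2.resize(a,(600,600),interpolation=2))
E
```

```text
t 18.4 tcp [0.5418 0.2975 0.2936] grasp [0.5419 0.2977 0.1263] yaw_x 6.1 zax [ 0.001  0.001 -1.   ] F [ 3.97  3.7  -6.23] M [ 1.   -1.1   0.11] grip 0.277 39.9 q [-0.59  0.68  0.09  1.65 -0.08  0.81 -1.93]
t 18.45 tcp [0.5418 0.2975 0.2936] grasp [0.5419 0.2976 0.1263] yaw_x 6.1 zax [ 0.001  0.001 -1.   ] F [ 4.78  3.44 -5.32] M [ 1.08 -1.13 -0.03] grip 0.278 39.9 q [-0.59  0.68  0.09  1.65 -0.08  0.81 -1.93]
[(0.45, [244.6, 200.7])]
```

View pics/h2.png

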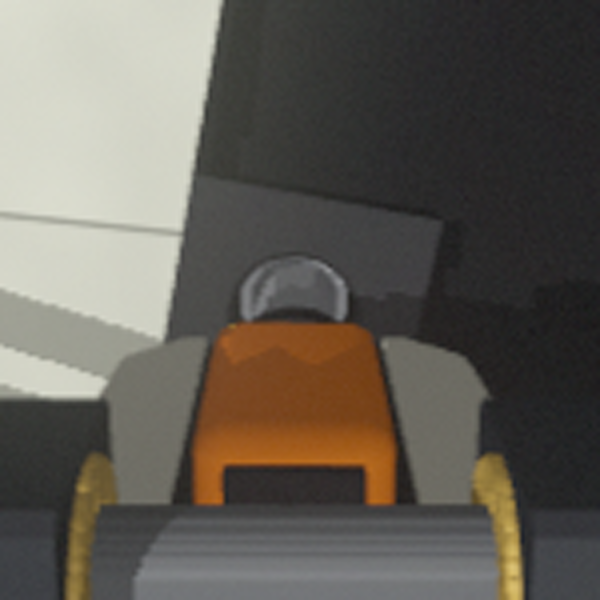

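```bash
python3 -m pendant '[{"wx":0,"wy":0,"wz":-0.015,"tx":0,"ty":0,"tz":0,"gripper":1},{"wx":0,"wy":0,"wz":-0.01,"tx":0,"ty":0,"tz":0,"gripper":1},{"wx":0,"wy":0,"wz":0,"tx":0,"ty":0,"tz":-0.04,"gripper":1},{"wx":0,"wy":0,"wz":0,"tx":0,"ty":0,"tz":-0.06,"gripper":1},{"wx":0,"wy":0,"wz":0,"tx":0,"ty":0,"tz":-0.1,"gripper":1},{"wx":0,"wy":0,"wz":0,"tx":0,"ty":0,"tz":-0.15,"gripper":1},{"wx":0,"wy":0,"wz":0,"tx":0,"ty":0,"tz":0,"gripper":1},{"wx":0,"wy":0,"wz":0,"tx":0,"ty":0,"tz":0,"gripper":1}]'
python3 -c "from h import *;show()"
python3 -m pendant '[{"wx":0,"wy":0,"wz":0,"tx":-0.1,"ty":0,"tz":0,"gripper":1},{"wx":0,"wy":0,"wz":0,"tx":-0.15,"ty":0,"tz":0,"gripper":1},{"wx":0,"wy":0,"wz":0,"tx":-0.15,"ty":0,"tz":0,"gripper":1},{"wx":0,"wy":0,"wz":0,"tx":-0.06,"ty":0,"tz":0,"gripper":1},{"wx":0,"wy":0,"wz":0,"tx":0,"ty":0,"tz":0,"gripper":1},{"wx":0,"wy":0,"wz":0,"tx":0,"ty":0,"tz":0,"gripper":1},{"wx":0,"wy":0,"wz":0,"tx":0,"ty":0,"tz":0,"gripper":1},{"wx":0,"wy":0,"wz":0,"tx":0,"ty":0,"tz":0,"gripper":1}]' >/dev/null
python3 - <<'E'
from h import *
show();s,c=wrist_cam();cv2.imwrite("pics/w3.png",c["color"][:,:,::-1])
n=[.5417,.2976,.0555];u=proj(c,n);print("nut",u)
hsv=cv2.cvtColor(c["color"],cv2.COLOR_RGB2HSV)
m=cv2.inRange(hsv,(18,110,60),(36,255,255))
k,l,st,ce=cv2.connectedComponentsWithStats(m)
for i in range(1,k):
  if np.hypot(*(ce[i]-u))<40:
    p=at_z(c,ce[i],.06)-n;print(st[i],ce[i],"world ang",np.degrees(np.arctan2(p[1],p[0])),"r",np.hypot(*p[:2]))
for q in arm.regions_of("nut_socket","wrist")[:1]:print(q["score"],q["position"])
E
```

```text
clock: 19.3
eef_pos: [0.5408, 0.2963, 0.3459]
tool_rot: [0.996, 0.093, -0.001, 0.001]
wrist_force: [0.4, -0.2, -2.5]
grip_width: 0.276
grasp_force: 40.0
t 19.3 tcp [0.5408 0.2963 0.3459] grasp [0.5403 0.296  0.1786] yaw_x 10.7 zax [-0.003 -0.002 -1.   ] F [ 0.39 -0.18 -2.52] M [-0.01  0.06 -0.02] grip 0.276 40.0 q [-0.58  0.62  0.07  1.6  -0.05  0.93 -1.87]
t 20.1 tcp [0.4745 0.2843 0.346 ] grasp [0.4746 0.2843 0.1787] yaw_x 10.7 zax [ 0.001 -0.    -1.   ] F [-0.08 -0.63 -2.28] M [0.03 0.02 0.05] grip 0.276 40.0 q [-0.63  0.53  0.07  1.78 -0.05  0.83 -1.92]
nut [251.17505076 120.74466535]
[249 131   4   3  10] [250.2 132.1] world ang -174.19145274704726 r 0.01074836400648399
[244 136   7  10  43] [247.         140.27906977] world ang 178.37543685588898 r 0.018988986613275118
0.77 [252.0, 121.2]
```

```bash
python3 - <<'E'
import cv2,numpy as np
w=cv2.imread("pics/w3.png")
a=cv2.resize(w[98:143,228:273],(400,400),interpolation=2)
b=cv2.resize(w[180:260,213:293],(400,400),interpolation=2)
cv2.imwrite("pics/fin.png",np.hstack([a,b]))
E
```

```text
(no output)
```

View pics/fin.png

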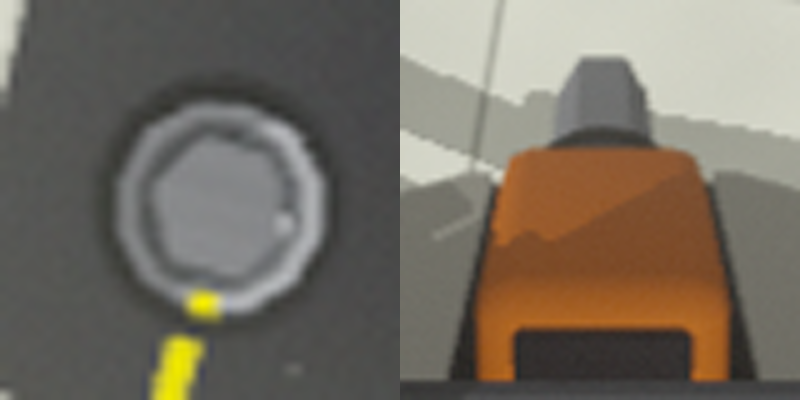

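```bash
python3 - <<'E'
import cv2,numpy as np
for f,c in (("w2",(255.0,124.5)),("w3",(252.8,121.3))):
    w=cv2.imread(f"pics/{f}.png");g=cv2.cvtColor(w,cv2.COLOR_BGR2GRAY).astype(np.float32)
    hs=cv2.cvtColor(w,cv2.COLOR_BGR2HSV)
    best=[]
    # centre by yellow-free ring: fine search for max circular symmetry
    th=np.radians(np.arange(0,360,2))
    def P(cx,cy,r): return cv2.remap(g,(cx+np.outer(r,np.cos(th))).astype(np.float32),(cy+np.outer(r,np.sin(th))).astype(np.float32),cv2.INTER_CUBIC)
    r=np.arange(9,15,.25)
    cs=[(P(c[0]+dx,c[1]+dy,r).std(1).sum(),c[0]+dx,c[1]+dy) for dx in np.arange(-2,2.1,.25) for dy in np.arange(-2,2.1,.25)]
    _,cx,cy=min(cs);print(f,"centre",cx,cy)
    for rr in (6.5,7,7.5,8,8.5,9):
        v=P(cx,cy,[rr])[0];h=(v*np.exp(-6j*th)).mean();print(rr,"6th amp",round(abs(h),1),"corner-bright ang (img cw, mod60)",round(-np.degrees(np.angle(h))/6%60,1))
    y=np.clip(w[:,:,1].astype(float)+w[:,:,2]-2*w[:,:,0].astype(float)-60,0,None)
    Y,X=np.mgrid[:384,:512];d=np.hypot(X-cx,Y-cy)
    for lo,hi in((8,13.5),(14,28)):
        m=(d>lo)&(d<hi);ww=y*m;px,py=(X*ww).sum()/ww.sum(),(Y*ww).sum()/ww.sum()
        print(lo,"paint",px,py,"ang",np.degrees(np.arctan2(py-cy,px-cx)),"with node-centre parallax",np.degrees(np.arctan2(py-cy-(cy-192)*.037,px-cx-(cx-256)*.037)))
E
```

```text
w2 centre 254.25 124.0
6.5 6th amp 1.5 corner-bright ang (img cw, mod60) 55.3
7 6th amp 3.9 corner-bright ang (img cw, mod60) 59.9
7.5 6th amp 7.2 corner-bright ang (img cw, mod60) 1.1
8 6th amp 6.9 corner-bright ang (img cw, mod60) 1.1
8.5 6th amp 2.7 corner-bright ang (img cw, mod60) 0.5
9 6th amp 1.9 corner-bright ang (img cw, mod60) 29.1
8 paint 245.34580438268307 130.26937466595405 ang 144.850922616405 with node-centre parallax 135.17577640725472
14 paint 269.85277895630037 110.23942865224156 ang -41.41006356556755 with node-centre parallax -35.6669694096262
w3 centre 252.3 121.05
6.5 6th amp 2.6 corner-bright ang (img cw, mod60) 15.6
7 6th amp 5.5 corner-bright ang (img cw, mod60) 16.3
7.5 6th amp 7.1 corner-bright ang (img cw, mod60) 15.8
8 6th amp 5.6 corner-bright ang (img cw, mod60) 15.5
8.5 6th amp 1.9 corner-bright ang (img cw, mod60) 14.8
9 6th amp 1.0 corner-bright ang (img cw, mod60) 45.2
8 paint 250.41114982578398 131.79965156794424 ang 99.96586135000125 with node-centre parallax 97.46262166534882
14 paint 247.1177516897901 140.34542867307007 ang 105.03338959380764 with node-centre parallax 102.96173884308998
```

```bash
python3 -m pendant '[{"wx":0,"wy":0,"wz":0,"tx":0.1,"ty":-0.006,"tz":0,"gripper":1},{"wx":0,"wy":0,"wz":0,"tx":0.15,"ty":0,"tz":0,"gripper":1},{"wx":0,"wy":0,"wz":0,"tx":0.15,"ty":0,"tz":0,"gripper":1},{"wx":0,"wy":0,"wz":0,"tx":0.059,"ty":0,"tz":0,"gripper":1},{"wx":0,"wy":0,"wz":0.044,"tx":0,"ty":0,"tz":0.03,"gripper":1},{"wx":0,"wy":0,"wz":0.043,"tx":0,"ty":0,"tz":0.06,"gripper":1},{"wx":0,"wy":0,"wz":0,"tx":0,"ty":0,"tz":0.06,"gripper":1},{"wx":0,"wy":0,"wz":0,"tx":0,"ty":0,"tz":0.03,"gripper":1}]' 60
python3 -c "from h import *;show()"
python3 -m pendant '[{"wx":0,"wy":0,"wz":0,"tx":0,"ty":0,"tz":0.03,"gripper":1},{"wx":0,"wy":0,"wz":0,"tx":0,"ty":0,"tz":0.03,"gripper":1},{"wx":0,"wy":0,"wz":0,"tx":0,"ty":0,"tz":0.02,"gripper":1},{"wx":0,"wy":0,"wz":0,"tx":0,"ty":0,"tz":0.02,"gripper":1},{"wx":0,"wy":0,"wz":0,"tx":0,"ty":0,"tz":0.01,"gripper":1},{"wx":0,"wy":0,"wz":0,"tx":0,"ty":0,"tz":0,"gripper":1},{"wx":0,"wy":0,"wz":0,"tx":0,"ty":0,"tz":0,"gripper":1},{"wx":0,"wy":0,"wz":0,"tx":0,"ty":0,"tz":0,"gripper":1}]' >/dev/null
python3 -c "from h import *;show()"
```

```text
clock: 21.0
eef_pos: [0.5405, 0.2982, 0.3179]
tool_rot: [0.999, -0.041, -0.001, 0.001]
wrist_force: [0.0, -0.1, -1.9]
grip_width: 0.275
grasp_force: 60.0
t 21.0 tcp [0.5405 0.2982 0.3179] grasp [0.5401 0.298  0.1506] yaw_x -4.7 zax [-0.002 -0.001 -1.   ] F [ 0.03 -0.12 -1.91] M [0.01 0.07 0.01] grip 0.275 60.0 q [-0.62  0.66  0.14  1.63 -0.11  0.87 -2.09]
t 21.8 tcp [0.541  0.2981 0.3026] grasp [0.5409 0.2981 0.1353] yaw_x -4.9 zax [-0.001 -0.    -1.   ] F [-0.79 -0.11 -1.83] M [-0.07  0.23  0.01] grip 0.279 60.0 q [-0.62  0.68  0.14  1.64 -0.12  0.83 -2.09]
```

```bash
python3 -m pendant '[{"wx":0,"wy":0,"wz":0,"tx":0.002,"ty":0,"tz":0.012,"gripper":1},{"wx":0,"wy":0,"wz":0,"tx":0,"ty":0,"tz":0.012,"gripper":1},{"wx":0,"wy":0,"wz":0,"tx":0,"ty":0,"tz":0.012,"gripper":1},{"wx":0,"wy":0,"wz":0,"tx":0,"ty":0,"tz":0.012,"gripper":1},{"wx":0,"wy":0,"wz":0,"tx":0,"ty":0,"tz":0.012,"gripper":1},{"wx":0,"wy":0,"wz":0,"tx":0,"ty":0,"tz":0,"gripper":1},{"wx":0,"wy":0,"wz":0,"tx":0,"ty":0,"tz":0,"gripper":1},{"wx":0,"wy":0,"wz":0,"tx":0,"ty":0,"tz":0,"gripper":1}]' >/dev/null
python3 -c "from h import *;show()"
python3 -m pendant '[{"wx":0,"wy":0,"wz":0.01,"tx":0,"ty":0,"tz":0,"gripper":1},{"wx":0,"wy":0,"wz":0.01,"tx":0,"ty":0,"tz":0,"gripper":1},{"wx":0,"wy":0,"wz":0.01,"tx":0,"ty":0,"tz":0,"gripper":1},{"wx":0,"wy":0,"wz":0.01,"tx":0,"ty":0,"tz":0,"gripper":1},{"wx":0,"wy":0,"wz":0,"tx":0,"ty":0,"tz":0,"gripper":1},{"wx":0,"wy":0,"wz":0,"tx":0,"ty":0,"tz":0,"gripper":1},{"wx":0,"wy":0,"wz":0,"tx":0,"ty":0,"tz":0,"gripper":1},{"wx":0,"wy":0,"wz":0,"tx":0,"ty":0,"tz":0,"gripper":1}]' >/dev/null
python3 -c "from h import *;show()"
```

```text
t 22.6 tcp [0.5412 0.2981 0.2932] grasp [0.541  0.2981 0.1259] yaw_x -4.9 zax [-0.001 -0.    -1.   ] F [-1.68  0.37 -2.59] M [-0.02  0.68 -0.02] grip 0.277 60.0 q [-0.62  0.69  0.14  1.65 -0.12  0.81 -2.09]
t 23.4 tcp [0.5411 0.2981 0.2935] grasp [0.5409 0.2981 0.1262] yaw_x -12.1 zax [-0.001 -0.    -1.   ] F [-4.36 -0.09 -1.35] M [-0.12  1.34  0.03] grip 0.278 60.0 q [-0.64  0.69  0.17  1.65 -0.15  0.82 -2.19]
```

```bash
python3 -m pendant '[{"wx":0,"wy":0,"wz":0.01,"tx":-0.002,"ty":0,"tz":0,"gripper":1},{"wx":0,"wy":0,"wz":0.01,"tx":0,"ty":0,"tz":0,"gripper":1},{"wx":0,"wy":0,"wz":0.01,"tx":0,"ty":0,"tz":0,"gripper":1},{"wx":0,"wy":0,"wz":0,"tx":0,"ty":0,"tz":0,"gripper":1},{"wx":0,"wy":0,"wz":0,"tx":0,"ty":0,"tz":0,"gripper":1},{"wx":0,"wy":0,"wz":0,"tx":0,"ty":0,"tz":0,"gripper":1},{"wx":0,"wy":0,"wz":0,"tx":0,"ty":0,"tz":0,"gripper":1},{"wx":0,"wy":0,"wz":0,"tx":0,"ty":0,"tz":0,"gripper":1}]' >/dev/null
python3 -c "from h import *;show()"
python3 -m pendant '[{"wx":0,"wy":0,"wz":0.01,"tx":0,"ty":0,"tz":0,"gripper":1},{"wx":0,"wy":0,"wz":0.01,"tx":0,"ty":0,"tz":0,"gripper":1},{"wx":0,"wy":0,"wz":0.005,"tx":0,"ty":0,"tz":0,"gripper":1},{"wx":0,"wy":0,"wz":0,"tx":0,"ty":0,"tz":0,"gripper":1},{"wx":0,"wy":0,"wz":0,"tx":0,"ty":0,"tz":0,"gripper":1},{"wx":0,"wy":0,"wz":0,"tx":0,"ty":0,"tz":0,"gripper":1},{"wx":0,"wy":0,"wz":0,"tx":0,"ty":0,"tz":0,"gripper":1},{"wx":0,"wy":0,"wz":0,"tx":0,"ty":0,"tz":0,"gripper":1}]' >/dev/null
python3 -c "from h import *;show()"
```

```text
t 24.2 tcp [0.5409 0.2982 0.2935] grasp [0.5408 0.2982 0.1262] yaw_x -17.5 zax [-0.001 -0.    -1.   ] F [-4.4   0.44 -2.76] M [-0.16  1.46  0.05] grip 0.277 60.0 q [-0.66  0.69  0.2   1.65 -0.17  0.82 -2.26]
t 25.0 tcp [0.5409 0.2983 0.2935] grasp [0.5408 0.2983 0.1262] yaw_x -22.0 zax [-0.001 -0.    -1.   ] F [-5.06  0.85 -1.66] M [-0.11  1.52  0.08] grip 0.278 60.0 q [-0.67  0.69  0.22  1.65 -0.19  0.82 -2.32]
```

```bash
python3 -m pendant '[{"wx":0,"wy":0,"wz":0.01,"tx":0,"ty":0,"tz":0,"gripper":1},{"wx":0,"wy":0,"wz":0.01,"tx":0,"ty":0,"tz":0,"gripper":1},{"wx":0,"wy":0,"wz":0.005,"tx":0,"ty":0,"tz":0,"gripper":1},{"wx":0,"wy":0,"wz":0,"tx":0,"ty":0,"tz":0,"gripper":1},{"wx":0,"wy":0,"wz":0,"tx":0,"ty":0,"tz":0,"gripper":1},{"wx":0,"wy":0,"wz":0,"tx":0,"ty":0,"tz":0,"gripper":1},{"wx":0,"wy":0,"wz":0,"tx":0,"ty":0,"tz":0,"gripper":1},{"wx":0,"wy":0,"wz":0,"tx":0,"ty":0,"tz":0,"gripper":1}]' >/dev/null
python3 -c "from h import *;show()"
python3 -m pendant '[{"wx":0,"wy":0,"wz":0.01,"tx":0,"ty":0,"tz":0,"gripper":1},{"wx":0,"wy":0,"wz":0.005,"tx":0,"ty":0,"tz":0,"gripper":1},{"wx":0,"wy":0,"wz":0,"tx":0,"ty":0,"tz":0,"gripper":1},{"wx":0,"wy":0,"wz":0,"tx":0,"ty":0,"tz":0,"gripper":1},{"wx":0,"wy":0,"wz":0,"tx":0,"ty":0,"tz":0,"gripper":1},{"wx":0,"wy":0,"wz":0,"tx":0,"ty":0,"tz":0,"gripper":1},{"wx":0,"wy":0,"wz":0,"tx":0,"ty":0,"tz":0,"gripper":1},{"wx":0,"wy":0,"wz":0,"tx":0,"ty":0,"tz":0,"gripper":1}]' >/dev/null
python3 -c "from h import *;show()"
```

```text
t 25.8 tcp [0.5409 0.2983 0.2935] grasp [0.5408 0.2983 0.1262] yaw_x -26.4 zax [-0.001 -0.    -1.   ] F [-5.1  -0.48 -1.27] M [-0.1   1.54  0.26] grip 0.276 60.0 q [-0.68  0.69  0.24  1.65 -0.21  0.82 -2.38]
t 26.6 tcp [0.541  0.2984 0.2935] grasp [0.5409 0.2984 0.1262] yaw_x -29.2 zax [-0.  0. -1.] F [-5.09 -0.18 -2.17] M [-0.11  1.48  0.24] grip 0.277 60.0 q [-0.69  0.7   0.26  1.65 -0.22  0.82 -2.42]
```

```bash
python3 -m pendant '[{"wx":0,"wy":0,"wz":-0.025,"tx":0,"ty":0,"tz":0,"gripper":1},{"wx":0,"wy":0,"wz":-0.025,"tx":0,"ty":0,"tz":0,"gripper":1},{"wx":0,"wy":0,"wz":0,"tx":0,"ty":0,"tz":0,"gripper":1},{"wx":0,"wy":0,"wz":0,"tx":0,"ty":0,"tz":-0.04,"gripper":1},{"wx":0,"wy":0,"wz":0,"tx":0,"ty":0,"tz":-0.06,"gripper":1},{"wx":0,"wy":0,"wz":0,"tx":0,"ty":0,"tz":-0.1,"gripper":1},{"wx":0,"wy":0,"wz":0,"tx":0,"ty":0,"tz":-0.15,"gripper":1},{"wx":0,"wy":0,"wz":0,"tx":0,"ty":0,"tz":0,"gripper":1}]'
python3 -m pendant '[{"wx":0,"wy":0,"wz":0,"tx":-0.1,"ty":0,"tz":0,"gripper":1},{"wx":0,"wy":0,"wz":0,"tx":-0.15,"ty":0,"tz":0,"gripper":1},{"wx":0,"wy":0,"wz":0,"tx":-0.15,"ty":0,"tz":0,"gripper":1},{"wx":0,"wy":0,"wz":0,"tx":-0.06,"ty":0,"tz":0,"gripper":1},{"wx":0,"wy":0,"wz":0,"tx":0,"ty":0,"tz":0,"gripper":1},{"wx":0,"wy":0,"wz":0,"tx":0,"ty":0,"tz":0,"gripper":1},{"wx":0,"wy":0,"wz":0,"tx":0,"ty":0,"tz":0,"gripper":1},{"wx":0,"wy":0,"wz":0,"tx":0,"ty":0,"tz":0,"gripper":1}]' >/dev/null
python3 - <<'E'
from h import *
s,Rm=show();s,c=wrist_cam();w=c["color"][:,:,::-1];cv2.imwrite("pics/w4.png",w)
u=proj(c,[.5415,.298,.0555]);print("nut px",u)
g=cv2.cvtColor(c["color"],cv2.COLOR_RGB2GRAY).astype(np.float32)
th=np.radians(np.arange(0,360,2))
P=lambda cx,cy,r:cv2.remap(g,(cx+np.outer(r,np.cos(th))).astype(np.float32),(cy+np.outer(r,np.sin(th))).astype(np.float32),cv2.INTER_CUBIC)
r=np.arange(9,15,.25)
_,cx,cy=min((P(u[0]+dx,u[1]+dy,r).std(1).sum(),u[0]+dx,u[1]+dy) for dx in np.arange(-3,3.1,.25) for dy in np.arange(-3,3.1,.25))
print("centre",cx,cy)
for rr in(7,7.5,8):
    h=(P(cx,cy,[rr])[0]*np.exp(-6j*th)).mean();print(rr,round(abs(h),1),round(-np.degrees(np.angle(h))/6%60,1))
y=np.clip(w[:,:,1].astype(float)+w[:,:,2]-2*w[:,:,0].astype(float)-60,0,None)
Y,X=np.mgrid[:384,:512];d=np.hypot(X-cx,Y-cy)
for lo,hi in((8,13.5),(14,28)):
    m=(d>lo)&(d<hi);ww=y*m;px,py=(X*ww).sum()/ww.sum(),(Y*ww).sum()/ww.sum()
    print("paint",px,py,"ang",np.degrees(np.arctan2(py-cy,px-cx)))
E
```

```text
clock: 27.4
eef_pos: [0.5447, 0.2981, 0.3529]
tool_rot: [0.984, -0.176, 0.008, -0.005]
wrist_force: [0.5, 1.0, -1.7]
grip_width: 0.278
grasp_force: 60.0
t 28.2 tcp [0.4774 0.3213 0.3461] grasp [0.4775 0.3212 0.1788] yaw_x -20.3 zax [ 0.001 -0.    -1.   ] F [-1.02 -0.48 -1.29] M [ 0.07 -0.03  0.01] grip 0.275 60.0 q [-0.78  0.57  0.24  1.73 -0.16  0.86 -2.4 ]
nut px [251.39617434 121.90259555]
centre 252.8961743381114 121.15259555275861
7 6.1 40.9
7.5 7.2 41.1
8 5.2 41.1
paint 256.9662191424859 131.34170636639237 ang 68.22573999372015
paint 258.0290325489135 140.4917500676224 ang 75.1356780563814
```

```bash
python3 - <<'E'
from h import *
s,c=wrist_cam()
def go(yaw,cen,nut,node,pos):
    Rm=np.column_stack([[np.cos(yaw),np.sin(yaw),0],[np.sin(yaw),-np.cos(yaw),0],[0,0,-1]])
    s0=arm.get_state();T0=np.eye(4);T0[:3,:3]=R.from_quat(s0["tool_rot"]).as_matrix();T0[:3,3]=s0["eef_pos"]
    M0=np.eye(4);M0[:3,:3]=c["R"];M0[:3,3]=c["t"]
    tfc=np.linalg.inv(T0)@np.linalg.inv(M0);T=np.eye(4);T[:3,:3]=Rm;T[:3,3]=pos
    M=np.linalg.inv(T@tfc);k=dict(K=c["K"],R=M[:3,:3],t=M[:3,3])
    C=at_z(k,cen,.0555);a=[]
    for p,z in((nut,.0555),(node,.066)):
        d=at_z(k,p,z)-C;a.append(np.degrees(np.arctan2(d[1],d[0])));print(np.round(np.hypot(*d[:2])*1e3,1),end=" ")
    print("C",C[:2],"nut,node ang",np.round(a,1),"cw gap",round((a[0]-a[1])%360,1))
go(np.radians(10.7),(252.3,121.05),(250.41,131.8),(247.12,140.35),(.4745,.2843,.346))
go(np.radians(-20.3),(252.9,121.15),(256.97,131.34),(258.03,140.49),(.4774,.3213,.3461))
E
```

```text
10.5 18.6 C [0.54243222 0.29660408] nut,node ang [-179.5  175.4] cw gap 5.1
10.6 18.6 C [0.54167476 0.29634041] nut,node ang [-177.8  175.1] cw gap 7.1
```

```bash
python3 -m pendant '[{"wx":0,"wy":0,"wz":-0.0438,"tx":0,"ty":0,"tz":0,"gripper":1},{"wx":0,"wy":0,"wz":-0.0438,"tx":0,"ty":0,"tz":0,"gripper":1},{"wx":0,"wy":0,"wz":-0.0438,"tx":0,"ty":0,"tz":0,"gripper":1},{"wx":0,"wy":0,"wz":-0.0438,"tx":0,"ty":0,"tz":0,"gripper":1},{"wx":0,"wy":0,"wz":-0.0438,"tx":0,"ty":0,"tz":0,"gripper":1},{"wx":0,"wy":0,"wz":-0.0438,"tx":0,"ty":0,"tz":0,"gripper":1},{"wx":0,"wy":0,"wz":-0.0438,"tx":0,"ty":0,"tz":0,"gripper":1},{"wx":0,"wy":0,"wz":-0.0438,"tx":0,"ty":0,"tz":0,"gripper":1}]' >/dev/null
python3 -m pendant '[{"wx":0,"wy":0,"wz":-0.0438,"tx":0,"ty":0,"tz":0,"gripper":1},{"wx":0,"wy":0,"wz":-0.0438,"tx":0,"ty":0,"tz":0,"gripper":1},{"wx":0,"wy":0,"wz":0,"tx":0,"ty":0,"tz":0,"gripper":1},{"wx":0,"wy":0,"wz":0,"tx":0,"ty":0,"tz":0,"gripper":1},{"wx":0,"wy":0,"wz":0,"tx":0,"ty":0,"tz":0,"gripper":1},{"wx":0,"wy":0,"wz":0,"tx":0,"ty":0,"tz":0,"gripper":1},{"wx":0,"wy":0,"wz":0,"tx":0,"ty":0,"tz":0,"gripper":1},{"wx":0,"wy":0,"wz":0,"tx":0,"ty":0,"tz":0,"gripper":1}]' >/dev/null
python3 - <<'E'
from h import *
s,Rm=show();print((Rm.T@(np.array([.5413,.2979,.294])-s["eef_pos"]))/.15)
E
```

```text
t 29.9 tcp [0.4763 0.3221 0.3461] grasp [0.4763 0.3221 0.1788] yaw_x 58.6 zax [ 0.  0. -1.] F [-0.62 -0.84 -2.61] M [-0.06 -0.01  0.05] grip 0.274 60.0 q [-0.53  0.57 -0.16  1.72  0.11  0.87 -1.28]
[0.08762086 0.45386879 0.34758402]
```

```bash
python3 -m pendant '[{"wx":0,"wy":0,"wz":0,"tx":0.0219,"ty":0.1,"tz":0,"gripper":1},{"wx":0,"wy":0,"wz":0,"tx":0.0219,"ty":0.15,"tz":0,"gripper":1},{"wx":0,"wy":0,"wz":0,"tx":0.0219,"ty":0.15,"tz":0,"gripper":1},{"wx":0,"wy":0,"wz":0,"tx":0.0219,"ty":0.054,"tz":0.02,"gripper":1},{"wx":0,"wy":0,"wz":0,"tx":0,"ty":0,"tz":0.08,"gripper":1},{"wx":0,"wy":0,"wz":0,"tx":0,"ty":0,"tz":0.08,"gripper":1},{"wx":0,"wy":0,"wz":0,"tx":0,"ty":0,"tz":0.03,"gripper":1},{"wx":0,"wy":0,"wz":0,"tx":0,"ty":0,"tz":0.02,"gripper":1}]' 
python3 -m pendant '[{"wx":0,"wy":0,"wz":0,"tx":0,"ty":0,"tz":0.02,"gripper":1},{"wx":0,"wy":0,"wz":0,"tx":0,"ty":0,"tz":0.02,"gripper":1},{"wx":0,"wy":0,"wz":0,"tx":0,"ty":0,"tz":0.02,"gripper":1},{"wx":0,"wy":0,"wz":0,"tx":0,"ty":0,"tz":0.015,"gripper":1},{"wx":0,"wy":0,"wz":0,"tx":0,"ty":0,"tz":0.015,"gripper":1},{"wx":0,"wy":0,"wz":0,"tx":0,"ty":0,"tz":0.015,"gripper":1},{"wx":0,"wy":0,"wz":0,"tx":0,"ty":0,"tz":0.012,"gripper":1},{"wx":0,"wy":0,"wz":0,"tx":0,"ty":0,"tz":0,"gripper":1}]' >/dev/null
python3 -c "from h import *;show()"
```

```text
clock: 30.7
eef_pos: [0.5402, 0.2985, 0.3104]
tool_rot: [0.871, 0.49, -0.001, -0.0]
wrist_force: [-0.6, 0.2, -1.7]
grip_width: 0.276
grasp_force: 60.0
t 31.5 tcp [0.5413 0.2974 0.2935] grasp [0.5412 0.2972 0.1262] yaw_x 58.6 zax [-0.001 -0.001 -1.   ] F [ 0.06 -2.12 -2.2 ] M [-0.54  0.05 -0.02] grip 0.28 60.0 q [-0.45  0.69 -0.15  1.64  0.13  0.82 -1.2 ]
```

```bash
cat > m.py <<'E'
from h import *
a=[]
for i in range(4):
    a.append(arm.get_state()["wrist_torque"][2]);arm.read_camera("wrist")
show();print("Mz",np.round(np.mean(a),3),np.round(a,2))
E
python3 -m pendant '[{"wx":0,"wy":0,"wz":0.015,"tx":0,"ty":0,"tz":0,"gripper":1},{"wx":0,"wy":0,"wz":0.015,"tx":0,"ty":0,"tz":0,"gripper":1},{"wx":0,"wy":0,"wz":0.015,"tx":0,"ty":0,"tz":0,"gripper":1},{"wx":0,"wy":0,"wz":0.015,"tx":0,"ty":0,"tz":0,"gripper":1},{"wx":0,"wy":0,"wz":0,"tx":0,"ty":0,"tz":0,"gripper":1},{"wx":0,"wy":0,"wz":0,"tx":0,"ty":0,"tz":0,"gripper":1},{"wx":0,"wy":0,"wz":0,"tx":0,"ty":0,"tz":0,"gripper":1},{"wx":0,"wy":0,"wz":0,"tx":0,"ty":0,"tz":0,"gripper":1}]' >/dev/null
python3 m.py
python3 -m pendant '[{"wx":0,"wy":0,"wz":0.015,"tx":0,"ty":0,"tz":0,"gripper":1},{"wx":0,"wy":0,"wz":0.015,"tx":0,"ty":0,"tz":0,"gripper":1},{"wx":0,"wy":0,"wz":0.015,"tx":0,"ty":0,"tz":0,"gripper":1},{"wx":0,"wy":0,"wz":0.01,"tx":0,"ty":0,"tz":0,"gripper":1},{"wx":0,"wy":0,"wz":0,"tx":0,"ty":0,"tz":0,"gripper":1},{"wx":0,"wy":0,"wz":0,"tx":0,"ty":0,"tz":0,"gripper":1},{"wx":0,"wy":0,"wz":0,"tx":0,"ty":0,"tz":0,"gripper":1},{"wx":0,"wy":0,"wz":0,"tx":0,"ty":0,"tz":0,"gripper":1}]' >/dev/null
python3 m.py
```

```text
t 32.5 tcp [0.5413 0.2973 0.2937] grasp [0.5411 0.2971 0.1264] yaw_x 47.8 zax [-0.001 -0.001 -1.   ] F [-1.43 -2.84 -3.02] M [-1.1   0.33  0.03] grip 0.275 60.0 q [-0.48  0.68 -0.09  1.64  0.08  0.82 -1.34]
Mz 0.03 [ 0.04  0.04  0.05 -0.01]
t 33.5 tcp [0.5412 0.2974 0.2938] grasp [0.541  0.2973 0.1265] yaw_x 37.9 zax [-0.001 -0.001 -1.   ] F [-2.63 -4.86 -4.3 ] M [-1.38  0.69  0.11] grip 0.277 60.0 q [-0.51  0.68 -0.04  1.65  0.04  0.81 -1.48]
Mz 0.116 [0.08 0.12 0.15 0.12]
```

```bash
python3 -m pendant '[{"wx":0,"wy":0,"wz":0.012,"tx":0,"ty":0,"tz":0,"gripper":1},{"wx":0,"wy":0,"wz":0.012,"tx":0,"ty":0,"tz":0,"gripper":1},{"wx":0,"wy":0,"wz":0,"tx":0,"ty":0,"tz":0,"gripper":1},{"wx":0,"wy":0,"wz":0,"tx":0,"ty":0,"tz":0,"gripper":1},{"wx":0,"wy":0,"wz":0,"tx":0,"ty":0,"tz":0,"gripper":1},{"wx":0,"wy":0,"wz":0,"tx":0,"ty":0,"tz":0,"gripper":1},{"wx":0,"wy":0,"wz":0,"tx":0,"ty":0,"tz":0,"gripper":1},{"wx":0,"wy":0,"wz":0,"tx":0,"ty":0,"tz":0,"gripper":1}]' >/dev/null
python3 m.py
python3 -m pendant '[{"wx":0,"wy":0,"wz":0.012,"tx":0,"ty":0,"tz":0,"gripper":1},{"wx":0,"wy":0,"wz":0.012,"tx":0,"ty":0,"tz":0,"gripper":1},{"wx":0,"wy":0,"wz":0,"tx":0,"ty":0,"tz":0,"gripper":1},{"wx":0,"wy":0,"wz":0,"tx":0,"ty":0,"tz":0,"gripper":1},{"wx":0,"wy":0,"wz":0,"tx":0,"ty":0,"tz":0,"gripper":1},{"wx":0,"wy":0,"wz":0,"tx":0,"ty":0,"tz":0,"gripper":1},{"wx":0,"wy":0,"wz":0,"tx":0,"ty":0,"tz":0,"gripper":1},{"wx":0,"wy":0,"wz":0,"tx":0,"ty":0,"tz":0,"gripper":1}]' >/dev/null
python3 m.py
```

```text
t 34.5 tcp [0.5411 0.2975 0.2938] grasp [0.5409 0.2973 0.1265] yaw_x 33.6 zax [-0.001 -0.001 -1.   ] F [-1.93 -5.66 -1.83] M [-1.42  0.7   0.2 ] grip 0.276 60.0 q [-0.53  0.68 -0.02  1.65  0.02  0.81 -1.54]
Mz 0.201 [0.21 0.21 0.18 0.21]
t 35.5 tcp [0.5411 0.2976 0.2938] grasp [0.5409 0.2974 0.1265] yaw_x 29.3 zax [-0.001 -0.001 -1.   ] F [-2.06 -4.57 -3.17] M [-1.42  0.69  0.19] grip 0.274 60.0 q [-0.54  0.68 -0.    1.65  0.    0.81 -1.6 ]
Mz 0.239 [0.21 0.26 0.24 0.25]
```

```bash
python3 - <<'E'
from h import *
s,c=wrist_cam();cv2.imwrite("pics/w5.png",c["color"][:,:,::-1])
for f in ("w2","w3","w4","w5"):
    w=cv2.imread(f"pics/{f}.png");hs=cv2.cvtColor(w,cv2.COLOR_BGR2HSV)
    m=cv2.inRange(hs,(5,140,40),(17,255,255));m[:170]=0;m[262:]=0;m[:,:215]=0;m[:,300:]=0
    ys,xs=np.where(m);y0=ys.min()
    # top (lower-face) edge slope
    cols=np.arange(243,266);top=[np.where(m[:,x])[0].min() for x in cols]
    rows=range(y0+8,y0+28);l=[np.where(m[y])[0].min() for y in rows];r=[np.where(m[y])[0].max() for y in rows]
    pl=np.polyfit(list(rows),l,1);pr=np.polyfit(list(rows),r,1)
    # top-rim inner black edge
    blk=(cv2.cvtColor(w,cv2.COLOR_BGR2GRAY)<60)
    e=[np.where(blk[y0+15:,x])[0].min()+y0+15 for x in range(243,266)]
    print(f,y0,"bottom-edge slope deg",np.degrees(np.arctan(np.polyfit(cols,top,1)[0])).round(1),"rim slope",np.degrees(np.arctan(np.polyfit(cols,e,1)[0])).round(1),"L,R",pl.round(2),pr.round(2))
E
```

```text
w2 210 bottom-edge slope deg 1.7 rim slope 3.2 L,R [-2.2000e-01  2.8081e+02] [  0.24 220.26]
w3 210 bottom-edge slope deg -0.0 rim slope 0.0 L,R [-1.8000e-01  2.7276e+02] [  0.24 220.61]
w4 210 bottom-edge slope deg 0.4 rim slope 0.0 L,R [-2.3000e-01  2.8332e+02] [  0.23 222.27]
w5 209 bottom-edge slope deg -0.1 rim slope -0.3 L,R [-2.1000e-01  2.7794e+02] [2.0e-01 2.3e+02]
```

```bash
python3 -m pendant '[{"wx":0,"wy":0,"wz":-0.012,"tx":0,"ty":0,"tz":0,"gripper":1},{"wx":0,"wy":0,"wz":-0.012,"tx":0,"ty":0,"tz":0,"gripper":1},{"wx":0,"wy":0,"wz":-0.012,"tx":0,"ty":0,"tz":0,"gripper":1},{"wx":0,"wy":0,"wz":-0.012,"tx":0,"ty":0,"tz":0,"gripper":1},{"wx":0,"wy":0,"wz":-0.012,"tx":0,"ty":0,"tz":0,"gripper":1},{"wx":0,"wy":0,"wz":-0.006,"tx":0,"ty":0,"tz":0,"gripper":1},{"wx":0,"wy":0,"wz":0,"tx":0,"ty":0,"tz":0,"gripper":1},{"wx":0,"wy":0,"wz":0,"tx":0,"ty":0,"tz":0,"gripper":1}]' >/dev/null
python3 m.py
python3 -m pendant '[{"wx":0,"wy":0,"wz":0,"tx":0,"ty":0,"tz":-0.02,"gripper":1},{"wx":0,"wy":0,"wz":0,"tx":0,"ty":0,"tz":-0.03,"gripper":1},{"wx":0,"wy":0,"wz":0,"tx":0,"ty":0,"tz":-0.04,"gripper":1},{"wx":0,"wy":0,"wz":0,"tx":0,"ty":0,"tz":-0.06,"gripper":1},{"wx":0,"wy":0,"wz":0,"tx":0,"ty":0,"tz":-0.1,"gripper":1},{"wx":0,"wy":0,"wz":0,"tx":0,"ty":0,"tz":-0.1,"gripper":1},{"wx":0,"wy":0,"wz":0,"tx":-0.1,"ty":0,"tz":0,"gripper":1},{"wx":0,"wy":0,"wz":0,"tx":-0.15,"ty":0,"tz":0,"gripper":1}]' >/dev/null
python3 -m pendant '[{"wx":0,"wy":0,"wz":0,"tx":-0.15,"ty":0,"tz":0,"gripper":1},{"wx":0,"wy":0,"wz":0,"tx":-0.05,"ty":0,"tz":0,"gripper":1},{"wx":0,"wy":0,"wz":0,"tx":0,"ty":0,"tz":0,"gripper":1},{"wx":0,"wy":0,"wz":0,"tx":0,"ty":0,"tz":0,"gripper":1},{"wx":0,"wy":0,"wz":0,"tx":0,"ty":0,"tz":0,"gripper":1},{"wx":0,"wy":0,"wz":0,"tx":0,"ty":0,"tz":0,"gripper":1},{"wx":0,"wy":0,"wz":0,"tx":0,"ty":0,"tz":0,"gripper":1},{"wx":0,"wy":0,"wz":0,"tx":0,"ty":0,"tz":0,"gripper":1}]' >/dev/null
cat > look.py <<'E'
from h import *
s,Rm=show();s,c=wrist_cam();w=c["color"][:,:,::-1];cv2.imwrite("pics/w6.png",w)
u=proj(c,[.5415,.298,.0555])
g=cv2.cvtColor(c["color"],cv2.COLOR_RGB2GRAY).astype(np.float32)
th=np.radians(np.arange(0,360,2))
P=lambda cx,cy,r:cv2.remap(g,(cx+np.outer(r,np.cos(th))).astype(np.float32),(cy+np.outer(r,np.sin(th))).astype(np.float32),cv2.INTER_CUBIC)
r=np.arange(9,15,.25)
_,cx,cy=min((P(u[0]+dx,u[1]+dy,r).std(1).sum(),u[0]+dx,u[1]+dy) for dx in np.arange(-3,3.1,.25) for dy in np.arange(-3,3.1,.25))
print("nut px",u,"centre",cx,cy)
for rr in(7,7.5,8):
    h=(P(cx,cy,[rr])[0]*np.exp(-6j*th)).mean();print(rr,round(abs(h),1),round(-np.degrees(np.angle(h))/6%60,1))
y=np.clip(w[:,:,1].astype(float)+w[:,:,2]-2*w[:,:,0].astype(float)-60,0,None)
Y,X=np.mgrid[:384,:512];d=np.hypot(X-cx,Y-cy);C=at_z(c,(cx,cy),.0555)
for lo,hi,z in((8,13.5,.0555),(14,28,.066)):
    m=(d>lo)&(d<hi);ww=y*m;p=((X*ww).sum()/ww.sum(),(Y*ww).sum()/ww.sum())
    q=at_z(c,p,z)-C;print("paint",p,"world ang",np.degrees(np.arctan2(q[1],q[0])),np.hypot(*q[:2]))
E
python3 look.py
```

```text
t 36.55 tcp [0.5413 0.2973 0.2939] grasp [0.541  0.2972 0.1266] yaw_x 41.1 zax [-0.001 -0.001 -1.   ] F [-1.97 -3.74 -2.59] M [-1.44  0.64 -0.04] grip 0.277 60.0 q [-0.5   0.68 -0.06  1.65  0.05  0.82 -1.44]
Mz -0.067 [-0.1  -0.09 -0.02 -0.06]
t 38.15 tcp [0.4908 0.2536 0.3463] grasp [0.4907 0.2536 0.179 ] yaw_x 41.2 zax [-0.  0. -1.] F [ 0.96  0.09 -1.63] M [-0.02  0.02 -0.01] grip 0.279 60.0 q [-0.47  0.53 -0.07  1.78  0.05  0.83 -1.41]
nut px [252.06576688 120.99746236] centre 253.3157668794087 121.74746235690752
7 5.1 42.0
7.5 7.1 41.4
8 5.3 40.5
paint (np.float64(246.9317494600432), np.float64(130.77149028077753)) world ang -174.82139732499803 0.010703401133552792
paint (np.float64(239.32425204746784), np.float64(136.01821828514124)) world ang 175.92578519766116 0.018786352937161795
```

```bash
python3 -m pendant '[{"wx":0,"wy":0,"wz":0,"tx":0.12,"ty":0,"tz":0,"gripper":1},{"wx":0,"wy":0,"wz":0,"tx":0.18,"ty":0,"tz":0,"gripper":1},{"wx":0,"wy":0,"wz":0,"tx":0.147,"ty":0,"tz":0,"gripper":1},{"wx":0,"wy":0,"wz":0.046,"tx":0,"ty":0,"tz":0.03,"gripper":1},{"wx":0,"wy":0,"wz":0.046,"tx":0,"ty":0,"tz":0.05,"gripper":1},{"wx":0,"wy":0,"wz":0.046,"tx":0,"ty":0,"tz":0.05,"gripper":1},{"wx":0,"wy":0,"wz":0.046,"tx":0,"ty":0,"tz":0.04,"gripper":1},{"wx":0,"wy":0,"wz":0.046,"tx":0,"ty":0,"tz":0.04,"gripper":1}]' >/dev/null
python3 -m pendant '[{"wx":0,"wy":0,"wz":0,"tx":0,"ty":0,"tz":0.02,"gripper":1},{"wx":0,"wy":0,"wz":0,"tx":0,"ty":0,"tz":0.02,"gripper":1},{"wx":0,"wy":0,"wz":0,"tx":0,"ty":0,"tz":0.02,"gripper":1},{"wx":0,"wy":0,"wz":0,"tx":0,"ty":0,"tz":0.02,"gripper":1},{"wx":0,"wy":0,"wz":0,"tx":0,"ty":0,"tz":0.02,"gripper":1},{"wx":0,"wy":0,"wz":0,"tx":0,"ty":0,"tz":0.02,"gripper":1},{"wx":0,"wy":0,"wz":0,"tx":0,"ty":0,"tz":0.015,"gripper":1},{"wx":0,"wy":0,"wz":0,"tx":0,"ty":0,"tz":0,"gripper":1}]' >/dev/null
python3 -c "from h import *;show()"
python3 -m pendant '[{"wx":0,"wy":0,"wz":0.02,"tx":0,"ty":0,"tz":0,"gripper":1},{"wx":0,"wy":0,"wz":0.02,"tx":0,"ty":0,"tz":0,"gripper":1},{"wx":0,"wy":0,"wz":0.02,"tx":0,"ty":0,"tz":0,"gripper":1},{"wx":0,"wy":0,"wz":0.02,"tx":0,"ty":0,"tz":0,"gripper":1},{"wx":0,"wy":0,"wz":0.02,"tx":0,"ty":0,"tz":0,"gripper":1},{"wx":0,"wy":0,"wz":0.015,"tx":0,"ty":0,"tz":0,"gripper":1},{"wx":0,"wy":0,"wz":0,"tx":0,"ty":0,"tz":0,"gripper":1},{"wx":0,"wy":0,"wz":0,"tx":0,"ty":0,"tz":0,"gripper":1}]' >/dev/null
python3 -c "from h import *;show()"
```

```text
t 39.8 tcp [0.5409 0.2975 0.2944] grasp [0.5408 0.2975 0.1271] yaw_x -0.2 zax [-0.001 -0.    -1.   ] F [-0.83 -0.04 -1.85] M [0.1  0.23 0.03] grip 0.276 60.0 q [-0.62  0.69  0.13  1.65 -0.12  0.81 -2.01]
t 40.6 tcp [0.5407 0.298  0.2947] grasp [0.5406 0.2981 0.1274] yaw_x -20.8 zax [-0.001  0.001 -1.   ] F [-0.54  1.29 -2.44] M [0.38 0.34 0.07] grip 0.277 60.0 q [-0.68  0.69  0.24  1.65 -0.21  0.82 -2.29]
```

```bash
python3 -m pendant '[{"wx":0,"wy":0,"wz":0.015,"tx":0,"ty":0,"tz":0,"gripper":1},{"wx":0,"wy":0,"wz":0.015,"tx":0,"ty":0,"tz":0,"gripper":1},{"wx":0,"wy":0,"wz":0.01,"tx":0,"ty":0,"tz":0,"gripper":1},{"wx":0,"wy":0,"wz":0,"tx":0,"ty":0,"tz":0,"gripper":1},{"wx":0,"wy":0,"wz":0,"tx":0,"ty":0,"tz":0,"gripper":1},{"wx":0,"wy":0,"wz":0,"tx":0,"ty":0,"tz":0,"gripper":1},{"wx":0,"wy":0,"wz":0,"tx":0,"ty":0,"tz":0,"gripper":1},{"wx":0,"wy":0,"wz":0,"tx":0,"ty":0,"tz":0,"gripper":1}]' >/dev/null
python3 -c "from h import *;show()"
```

```text
t 41.4 tcp [0.5408 0.298  0.2948] grasp [0.5407 0.2982 0.1275] yaw_x -28.1 zax [-0.001  0.001 -1.   ] F [-2.77  2.3  -2.71] M [0.92 0.58 0.24] grip 0.279 60.0 q [-0.7   0.7   0.27  1.65 -0.24  0.83 -2.39]
```

```bash
python3 -m pendant '[{"wx":0,"wy":0,"wz":0,"tx":0,"ty":0,"tz":-0.03,"gripper":1},{"wx":0,"wy":0,"wz":0,"tx":0,"ty":0,"tz":-0.05,"gripper":1},{"wx":0,"wy":0,"wz":0,"tx":0,"ty":0,"tz":-0.07,"gripper":1},{"wx":0,"wy":0,"wz":0,"tx":0,"ty":0,"tz":-0.1,"gripper":1},{"wx":0,"wy":0,"wz":0,"tx":0,"ty":0,"tz":-0.1,"gripper":1},{"wx":0,"wy":0,"wz":0,"tx":-0.1,"ty":0,"tz":0,"gripper":1},{"wx":0,"wy":0,"wz":0,"tx":-0.15,"ty":0,"tz":0,"gripper":1},{"wx":0,"wy":0,"wz":0,"tx":-0.15,"ty":0,"tz":0,"gripper":1}]' 
python3 -m pendant '[{"wx":0,"wy":0,"wz":0,"tx":-0.05,"ty":0,"tz":0,"gripper":1},{"wx":0,"wy":0,"wz":0,"tx":0,"ty":0,"tz":0,"gripper":1},{"wx":0,"wy":0,"wz":0,"tx":0,"ty":0,"tz":0,"gripper":1},{"wx":0,"wy":0,"wz":0,"tx":0,"ty":0,"tz":0,"gripper":1},{"wx":0,"wy":0,"wz":0,"tx":0,"ty":0,"tz":0,"gripper":1},{"wx":0,"wy":0,"wz":0,"tx":0,"ty":0,"tz":0,"gripper":1},{"wx":0,"wy":0,"wz":0,"tx":0,"ty":0,"tz":0,"gripper":1},{"wx":0,"wy":0,"wz":0,"tx":0,"ty":0,"tz":0,"gripper":1}]' >/dev/null
python3 look.py
```

```text
clock: 42.2
eef_pos: [0.4871, 0.3253, 0.3477]
tool_rot: [0.97, -0.244, 0.0, 0.0]
wrist_force: [-0.2, 1.1, -1.8]
grip_width: 0.281
grasp_force: 60.0
t 43.0 tcp [0.4817 0.3292 0.3473] grasp [0.4817 0.3292 0.18  ] yaw_x -28.1 zax [ 0. -0. -1.] F [ 0.26  0.28 -1.59] M [ 0.09  0.05 -0.02] grip 0.279 60.0 q [-0.82  0.59  0.3   1.7  -0.21  0.88 -2.5 ]
nut px [251.16801741 122.56370515] centre 252.41801741228647 121.56370515142618
7 5.7 41.4
7.5 7.8 41.9
8 5.4 42.4
paint (np.float64(256.7227399813607), np.float64(131.61509785647718)) world ang 175.77890390925234 0.010569513463623798
paint (np.float64(260.1357600939391), np.float64(140.06024749345136)) world ang 175.2665167005141 0.01877931949075007
```

```bash
python3 -m pendant '[{"wx":0,"wy":0,"wz":0,"tx":0,"ty":0,"tz":-0.15,"gripper":1},{"wx":0,"wy":0,"wz":0,"tx":0,"ty":0,"tz":-0.2,"gripper":1},{"wx":0,"wy":0,"wz":0,"tx":0.1966,"ty":0.1833,"tz":0,"gripper":1},{"wx":0,"wy":0,"wz":0,"tx":0.1966,"ty":0.1833,"tz":0,"gripper":1},{"wx":0,"wy":0,"wz":0,"tx":0.1966,"ty":0.1833,"tz":0,"gripper":1},{"wx":0,"wy":0,"wz":0,"tx":0.1966,"ty":0.1833,"tz":0,"gripper":1},{"wx":0,"wy":0,"wz":0,"tx":0.1966,"ty":0.1833,"tz":0,"gripper":1},{"wx":0,"wy":0,"wz":0,"tx":0.1966,"ty":0.1833,"tz":0,"gripper":1}]' >/dev/null
python3 -m pendant '[{"wx":0,"wy":0,"wz":0,"tx":0.1966,"ty":0.1833,"tz":0,"gripper":1},{"wx":0,"wy":0,"wz":0,"tx":0.1966,"ty":0.1833,"tz":0,"gripper":1},{"wx":0,"wy":0,"wz":0,"tx":0,"ty":0,"tz":0,"gripper":1},{"wx":0,"wy":0,"wz":0,"tx":0,"ty":0,"tz":0,"gripper":1},{"wx":0,"wy":0,"wz":0,"tx":0,"ty":0,"tz":0,"gripper":1},{"wx":0,"wy":0,"wz":0,"tx":0,"ty":0,"tz":0,"gripper":1},{"wx":0,"wy":0,"wz":0,"tx":0,"ty":0,"tz":0,"gripper":1},{"wx":0,"wy":0,"wz":0,"tx":0,"ty":0,"tz":0,"gripper":1}]' >/dev/null
python3 - <<'E'
from h import *
s,Rm=show();print((Rm.T@(np.array([.5862,.0240,.3215])-s["eef_pos"]))/.15)
E
```

```text
t 44.65 tcp [0.5857 0.025  0.3998] grasp [0.5857 0.0251 0.2325] yaw_x -28.0 zax [-0.  0. -1.] F [ 0.38  0.19 -1.45] M [ 0.11 -0.03  0.  ] grip 0.275 60.0 q [-0.29  0.54  0.33  1.63 -0.2   1.01 -1.95]
[0.00601887 0.00476494 0.52204961]
```

```bash
python3 -m pendant '[{"wx":0,"wy":0,"wz":0,"tx":0.006,"ty":0.005,"tz":0.08,"gripper":1},{"wx":0,"wy":0,"wz":0,"tx":0,"ty":0,"tz":0.08,"gripper":1},{"wx":0,"wy":0,"wz":0,"tx":0,"ty":0,"tz":0.06,"gripper":1},{"wx":0,"wy":0,"wz":0,"tx":0,"ty":0,"tz":0.04,"gripper":1},{"wx":0,"wy":0,"wz":0,"tx":0,"ty":0,"tz":0.04,"gripper":1},{"wx":0,"wy":0,"wz":0,"tx":0,"ty":0,"tz":0.04,"gripper":1},{"wx":0,"wy":0,"wz":0,"tx":0,"ty":0,"tz":0,"gripper":1},{"wx":0,"wy":0,"wz":0,"tx":0,"ty":0,"tz":0,"gripper":1}]' >/dev/null
python3 -c "from h import *;show()"
```

```text
t 45.45 tcp [0.5861 0.0232 0.3486] grasp [0.586  0.0232 0.1813] yaw_x -28.1 zax [-0.001  0.    -1.   ] F [-0.95  0.77 -2.67] M [ 0.2   0.25 -0.01] grip 0.276 60.0 q [-0.27  0.59  0.31  1.69 -0.22  0.9  -1.93]
```

```bash
python3 -m pendant '[{"wx":0,"wy":0,"wz":0,"tx":0,"ty":0,"tz":0.04,"gripper":1},{"wx":0,"wy":0,"wz":0,"tx":0,"ty":0,"tz":0.04,"gripper":1},{"wx":0,"wy":0,"wz":0,"tx":0,"ty":0,"tz":0.04,"gripper":1},{"wx":0,"wy":0,"wz":0,"tx":0,"ty":0,"tz":0.03,"gripper":1},{"wx":0,"wy":0,"wz":0,"tx":0,"ty":0,"tz":0.02,"gripper":1},{"wx":0,"wy":0,"wz":0,"tx":0,"ty":0,"tz":0.005,"gripper":1},{"wx":0,"wy":0,"wz":0,"tx":0,"ty":0,"tz":0,"gripper":1},{"wx":0,"wy":0,"wz":0,"tx":0,"ty":0,"tz":0,"gripper":1}]' >/dev/null
python3 -c "from h import *;show()"
```

```text
t 46.25 tcp [0.5861 0.0231 0.3223] grasp [0.586  0.0231 0.155 ] yaw_x -28.1 zax [-0.001  0.    -1.   ] F [-1.43  1.24 -2.7 ] M [0.47 0.39 0.03] grip 0.279 60.0 q [-0.26  0.62  0.3   1.72 -0.24  0.84 -1.92]
```

```bash
python3 -m pendant '[{"wx":0,"wy":0,"wz":0,"tx":0,"ty":0,"tz":0,"gripper":0.6},{"wx":0,"wy":0,"wz":0,"tx":0,"ty":0,"tz":0,"gripper":0.5},{"wx":0,"wy":0,"wz":0,"tx":0,"ty":0,"tz":0,"gripper":0.4},{"wx":0,"wy":0,"wz":0,"tx":0,"ty":0,"tz":0,"gripper":0.2},{"wx":0,"wy":0,"wz":0,"tx":0,"ty":0,"tz":0,"gripper":0},{"wx":0,"wy":0,"wz":0,"tx":0,"ty":0,"tz":0,"gripper":0},{"wx":0,"wy":0,"wz":0,"tx":0,"ty":0,"tz":0,"gripper":0},{"wx":0,"wy":0,"wz":0,"tx":0,"ty":0,"tz":0,"gripper":0}]'
python3 -m pendant '[{"wx":0,"wy":0,"wz":0,"tx":0,"ty":0,"tz":-0.05,"gripper":0},{"wx":0,"wy":0,"wz":0,"tx":0,"ty":0,"tz":-0.1,"gripper":0},{"wx":0,"wy":0,"wz":0,"tx":0,"ty":0,"tz":-0.15,"gripper":0},{"wx":0,"wy":0,"wz":0,"tx":0,"ty":0,"tz":-0.15,"gripper":0},{"wx":0,"wy":0,"wz":0,"tx":0,"ty":0,"tz":-0.1,"gripper":0},{"wx":0,"wy":0,"wz":0,"tx":0,"ty":0,"tz":0,"gripper":0},{"wx":0,"wy":0,"wz":0,"tx":0,"ty":0,"tz":0,"gripper":0},{"wx":0,"wy":0,"wz":0,"tx":0,"ty":0,"tz":0,"gripper":0}]' >/dev/null
python3 - <<'E'
from h import *
show();s,c=wrist_cam();cv2.imwrite("pics/end.png",c["color"][:,:,::-1])
print("expect key top",proj(c,[.586,.024,.177]),"mid",proj(c,[.586,.024,.154]))
for d in arm.regions_of("key","wrist")[:1]:
    ys,xs=np.where(d["region"]);print(d["score"],d["position"],xs.min(),xs.max(),ys.min(),ys.max())
r=arm.read_camera("scene")
for d in arm.regions_of("key","scene")[:1]:
    ys,xs=np.where(d["region"]);print("scene",d["score"],d["position"],xs.min(),xs.max(),ys.min(),ys.max())
E
```

```text
clock: 47.05
eef_pos: [0.5863, 0.023, 0.3226]
tool_rot: [0.97, -0.243, 0.0, -0.0]
wrist_force: [1.0, 0.7, -0.5]
grip_width: 0.917
grasp_force: 0.0
t 47.85 tcp [0.5859 0.0231 0.404 ] grasp [0.5856 0.0232 0.2367] yaw_x -28.1 zax [-0.002  0.    -1.   ] F [-0.47 -0.11 -0.05] M [ 0.05 -0.01 -0.06] grip 1.002 0.0 q [-0.29  0.53  0.33  1.62 -0.2   1.02 -1.95]
expect key top [250.31131999 208.27797508] mid [250.52320119 200.20804193]
0.83 [255.4, 200.5] 238 270 178 220
scene 0.79 [235.1, 166.9] 228 241 152 185
```

```bash
python3 -c "from bench import arm;print(arm.sign_off())"
```

```text
the job is handed in; nothing more can be done
None
```

I tightened the loose nut to its stop (the two paint strokes line up to within about half a degree), put the key back upright in its block and handed the job in at about 48 s. It took four passes because the first three left the nut 5 to 9 degrees short; I did not re-check the bird's things, but nothing suggested contact with them.

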